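# Shake haematite beads evenly over a sorting tray

## Robot

A 6-joint arm with a two-finger parallel gripper is mounted at the origin on the work surface. World frame = base frame: x ahead of the robot, y to its left, z up, the work surface at z = 0. Lengths are in mm, angles in rad, forces in N, time in s.
With the tool pointing down it reaches from about 350 to 875 mm from the base axis. Payload 4.2 kg.
Tool frame: the origin (TCP) lies at the very end of the fingers, on their centre line; the grasp point (between the pads) lies 19 mm behind it; z points along the fingers, y is the line along which they close (so a half turn about z gives the same grasp; the last joint's range is limited). The gripper opens to 85 mm and grips with 20 to 120 N. Pads are 22 mm wide; open, the fingers measure 114 mm over their backs; the gripper's body (76 mm by 85 mm) begins 54 mm behind the grasp point. The pads swing forward as they close: fully open they stand 13 mm farther back than shut.
Start: joints at [-0.992, 0.385, 0.008, 0, -1.194, -0.259], TCP at [196.501, -593.285, 193.912] pointing down, gripper open.
Joint ranges: [-3.14, 3.14], [-1.21, 2.06], [-1.07, 1.41], [-3.16, 2.05], [-2.99, -0.16], [-3.1, 3.1]. Speed limits (rad/s): [2.79, 2.79, 3.14, 3.14, 3.14, 3.14].

## Interface

Orientations are given as a unit quaternion [x, y, z, w].
In Python, from bench import arm, optics gives the robot as it stands. The module is installed in compiled form; this text tells all that it offers.
- The arm moves only by the tool step_arm, never from a script. Its argument "motion" is a list of rows, each an object with "dr": the turn, a rotation vector about the tool's x, y, z in units of 8 degrees (1.0 is 8 degrees), a list of three; "slide": the shift along the tool's x, y, z in mm, a list of three; "jaw": the finger opening in mm, from 0 to 85.4. A call has exactly 8 rows; each row is the pose to reach, as a shift and turn from the pose commanded when the call began, along the tool's axes at that moment; what a row does not reach only later rows make up. A row lasts 1/8 s, in which the tool goes at most 62.5 mm and 10.7 degrees, less where a joint would pass 70% of its speed; a pose out of reach is approached as far as the arm can. A call with a gripper value outside its range is refused whole. The fingers move at their own pace and stop on an object; the grip force is fixed at half the most. Time passes only in rows, so rows that repeat a pose let the fingers close, or fill a call up. It gives the time, the measured TCP pose, the force, the opening and the grip force at its end, in the units of the state.
- arm.read_state(): the state, without advancing time (a new reading comes with each control period).
- optics.get_image(name): name is "scene" or "top" or "wrist"; returns the picture (400x640x3 uint8, blue, green, red); there is no depth.
- optics.camera_info(name): a dict with "camera_matrix" (3x3 intrinsics, pixels), "view" (4x4, takes a point from world to camera coordinates); the wrist camera has in their place "T_tool_cam" (4x4, takes a point from camera to tool coordinates, whose origin is the TCP and whose axes are the flange's). Camera axes: x right, y up, looking along -z (the intrinsics and any distortion apply to the point x, -y, -z); pixel columns grow to the right and rows downward; lengths in mm; the calibration is good to about 2 mm. A picture is of the moment at which its call begins: read the wrist's pose just before it. camera_info takes no time and is no camera call.
- arm.job_done(): hands the job in; it is judged then, once.
The state is a dict: "clock": time; "joints": joint angles; "joint_vel": joint speeds; "joint_efforts": joint torques, N m; "position": TCP position; "ee_rot": TCP orientation; "contact_force": force on the tool from outside, world axes, zero at the start; "wrist_torque": the same for the moment, N m; "gripper_width": finger opening in mm; "grasp_force": force on a finger pad.
Only numpy, scipy, OpenCV 4.12 (cv2) and the standard library are available. Lean on these libraries where they do the work, as an engineer would, in place of code of your own. Each camera call takes 0.05 s, during which the arm holds its last target. There are 200 camera calls.

## Task

Lift the clear bead shaker out of the crowded wooden caddy, stand it on the dark teal mat and let go, then take it again in a way that lets you tip it. Held low over the bamboo tray, shake all nine beads out evenly along it, so that each of its three compartments gets at least two and none is left anywhere else. Stand the empty shaker back upright on the mat and let go, leaving the jars and the pliers undisturbed.

Things in the scene. Friction and masses are not known exactly. Their poses are not given: they have to be found in the camera images.
- shaker: bead shaker: clear box, blue floor and half lid, 60 to 130 g empty, upright in a cell of the caddy. Origin: centre of underside; z up, x to the pouring side. 54 mm across y over the black rubber grips on its flat upright sides, 76 mm tall, 79 with lid, walls 3 mm. Back wall upright at x = -22 mm; front wall leans out from x = +22 at the foot to +48 at the top (19 degrees). Stands 3 mm above the bench when on the mat
- shaker_grip (a point): point inside the shaker at x = 0, y = 0, z = 55 mm in the shaker's frame, same axes: where to hold it across y when tipping it. Full of beads, its weight centre lies some 25 mm below this point
- shaker_lip (a point): middle of the top edge of the shaker's front wall, where beads roll out: x = 46.5, y = 0, z = 76 mm in its frame, same axes. The lid covers the top from the back to x = +22; the mouth left narrows to 38 mm (y) by 23 mm: two beads abreast, one layer. Beads roll out when it is tipped forward (z to x) 75 to 82 degrees, sometimes 85: short dips past that free 1 to 3 each, a long one all; a jerk of the lip backwards flings more out
- caddy: fixed open wooden caddy left or right of the mat, 192 (x) by 198 (y) mm, walls 6 mm thick, 40 mm high, floor 6 mm, 2 by 2 cells with 30 mm high, 5 mm thick partitions; cell centres at x = +-46, y = +-47.5 mm. The shaker stands in any cell (within 4 mm of its centre, turned up to 7 degrees to the caddy), jars in the other three. Origin: centre of underside, z up
- tray: fixed bamboo tray on the other side of the mat from the caddy, 316 (x) by 136 (y) mm, rims 8 mm thick, 30 mm high, grey felt floor at z = 8 mm. Two dividers across it, 5 mm thick, tops at z = 22 mm, at x = -50 and +50 mm make three compartments of about 97 by 120 mm centred on x = -101, 0, +101 mm. Origin: centre of underside, z up
- mat: fixed dark teal mat on the bench, 130 by 130 mm, 3 mm thick, for putting the shaker down. Origin at the centre of its underside, z up
- bead0: round silver haematite bead, 18 mm across, 15 g, in the shaker at the start; origin at its centre; rolls in the shaker on slopes over about 12 degrees, soon stops on the felt
- bead1: round blue haematite bead, 18 mm across, 15 g, in the shaker at the start; origin at its centre; rolls in the shaker on slopes over about 12 degrees, soon stops on the felt
- bead2: round black haematite bead, 18 mm across, 15 g, in the shaker at the start; origin at its centre; rolls in the shaker on slopes over about 12 degrees, soon stops on the felt
- bead3: round silver haematite bead, 18 mm across, 15 g, in the shaker at the start; origin at its centre; rolls in the shaker on slopes over about 12 degrees, soon stops on the felt
- bead4: round blue haematite bead, 18 mm across, 15 g, in the shaker at the start; origin at its centre; rolls in the shaker on slopes over about 12 degrees, soon stops on the felt
- bead5: round black haematite bead, 18 mm across, 15 g, in the shaker at the start; origin at its centre; rolls in the shaker on slopes over about 12 degrees, soon stops on the felt
- bead6: round silver haematite bead, 18 mm across, 15 g, in the shaker at the start; origin at its centre; rolls in the shaker on slopes over about 12 degrees, soon stops on the felt
- bead7: round blue haematite bead, 18 mm across, 15 g, in the shaker at the start; origin at its centre; rolls in the shaker on slopes over about 12 degrees, soon stops on the felt
- bead8: round black haematite bead, 18 mm across, 15 g, in the shaker at the start; origin at its centre; rolls in the shaker on slopes over about 12 degrees, soon stops on the felt
- jar_amber: bystander: closed amber bead jar, 52 mm across, 95 mm tall, 0.15 to 0.3 kg, standing loose in one cell of the caddy; origin at the centre of its underside, z up
- jar_green: bystander: closed green bead jar, 52 mm across, 95 mm tall, 0.15 to 0.3 kg, standing loose in one cell of the caddy; origin at the centre of its underside, z up
- jar_red: bystander: closed red bead jar, 52 mm across, 95 mm tall, 0.15 to 0.3 kg, standing loose in one cell of the caddy; origin at the centre of its underside, z up
- pliers: bystander: round-nose pliers lying on the bench beyond the mat, 120 mm long along x, 45 mm wide, 11 mm thick, red handles towards -x; origin at the rivet, 5.5 mm above the bench
Things that resemble listed ones, but are neither listed nor needed, are in the scene too. Of the things that look like the mat, take the one that is farthest to the robot's right at the start.

How it is judged (in metres and radians):
On the way, in this order (a step that is already met when the one before it is completed fails the run):
1. the full shaker has been lifted out of the caddy and stands upright on the mat, let go (x of shaker in the frame of mat between -0.065 and 0.065 m and y of shaker in the frame of mat between -0.065 and 0.065 m and z of shaker in the frame of mat below 0.007 m and angle between shaker's own z axis and vertical below 0.1 rad and contact force between shaker and the fingers below 0.05 N and linear speed of shaker below 0.03 m/s), for 0.2 s.
2. all nine beads lie in the tray, at least two in each of its three compartments (x of bead0 in the frame of tray between -0.15 and 0.15 m and y of bead0 in the frame of tray between -0.06 and 0.06 m and z of each of bead0, bead1, bead2, bead3, bead4, bead5, bead6, bead7, bead8 in the frame of tray below 0.024 m and x of bead1 in the frame of tray between -0.15 and 0.15 m and y of bead1 in the frame of tray between -0.06 and 0.06 m and x of bead2 in the frame of tray between -0.15 and 0.15 m and y of bead2 in the frame of tray between -0.06 and 0.06 m and x of bead3 in the frame of tray between -0.15 and 0.15 m and y of bead3 in the frame of tray between -0.06 and 0.06 m and x of bead4 in the frame of tray between -0.15 and 0.15 m and y of bead4 in the frame of tray between -0.06 and 0.06 m and x of bead5 in the frame of tray between -0.15 and 0.15 m and y of bead5 in the frame of tray between -0.06 and 0.06 m and x of bead6 in the frame of tray between -0.15 and 0.15 m and y of bead6 in the frame of tray between -0.06 and 0.06 m and x of bead7 in the frame of tray between -0.15 and 0.15 m and y of bead7 in the frame of tray between -0.06 and 0.06 m and x of bead8 in the frame of tray between -0.15 and 0.15 m and y of bead8 in the frame of tray between -0.06 and 0.06 m and ((x of bead0 in the frame of tray below -0.05 m and x of any of bead1, bead2, bead3, bead4, bead5, bead6, bead7, bead8 in the frame of tray below -0.05 m) or (x of bead1 in the frame of tray below -0.05 m and x of any of bead2, bead3, bead4, bead5, bead6, bead7, bead8 in the frame of tray below -0.05 m) or (x of bead2 in the frame of tray below -0.05 m and x of any of bead3, bead4, bead5, bead6, bead7, bead8 in the frame of tray below -0.05 m) or (x of bead3 in the frame of tray below -0.05 m and x of any of bead4, bead5, bead6, bead7, bead8 in the frame of tray below -0.05 m) or (x of bead4 in the frame of tray below -0.05 m and x of any of bead5, bead6, bead7, bead8 in the frame of tray below -0.05 m) or (x of bead5 in the frame of tray below -0.05 m and x of any of bead6, bead7, bead8 in the frame of tray below -0.05 m) or (x of bead6 in the frame of tray below -0.05 m and x of any of bead7, bead8 in the frame of tray below -0.05 m) or (x of bead7 in the frame of tray below -0.05 m and x of bead8 in the frame of tray below -0.05 m)) and ((x of bead0 in the frame of tray between -0.05 and 0.05 m and (x of bead1 in the frame of tray between -0.05 and 0.05 m or x of bead2 in the frame of tray between -0.05 and 0.05 m or x of bead3 in the frame of tray between -0.05 and 0.05 m or x of bead4 in the frame of tray between -0.05 and 0.05 m or x of bead5 in the frame of tray between -0.05 and 0.05 m or x of bead6 in the frame of tray between -0.05 and 0.05 m or x of bead7 in the frame of tray between -0.05 and 0.05 m or x of bead8 in the frame of tray between -0.05 and 0.05 m)) or (x of bead1 in the frame of tray between -0.05 and 0.05 m and (x of bead2 in the frame of tray between -0.05 and 0.05 m or x of bead3 in the frame of tray between -0.05 and 0.05 m or x of bead4 in the frame of tray between -0.05 and 0.05 m or x of bead5 in the frame of tray between -0.05 and 0.05 m or x of bead6 in the frame of tray between -0.05 and 0.05 m or x of bead7 in the frame of tray between -0.05 and 0.05 m or x of bead8 in the frame of tray between -0.05 and 0.05 m)) or (x of bead2 in the frame of tray between -0.05 and 0.05 m and (x of bead3 in the frame of tray between -0.05 and 0.05 m or x of bead4 in the frame of tray between -0.05 and 0.05 m or x of bead5 in the frame of tray between -0.05 and 0.05 m or x of bead6 in the frame of tray between -0.05 and 0.05 m or x of bead7 in the frame of tray between -0.05 and 0.05 m or x of bead8 in the frame of tray between -0.05 and 0.05 m)) or (x of bead3 in the frame of tray between -0.05 and 0.05 m and (x of bead4 in the frame of tray between -0.05 and 0.05 m or x of bead5 in the frame of tray between -0.05 and 0.05 m or x of bead6 in the frame of tray between -0.05 and 0.05 m or x of bead7 in the frame of tray between -0.05 and 0.05 m or x of bead8 in the frame of tray between -0.05 and 0.05 m)) or (x of bead4 in the frame of tray between -0.05 and 0.05 m and (x of bead5 in the frame of tray between -0.05 and 0.05 m or x of bead6 in the frame of tray between -0.05 and 0.05 m or x of bead7 in the frame of tray between -0.05 and 0.05 m or x of bead8 in the frame of tray between -0.05 and 0.05 m)) or (x of bead5 in the frame of tray between -0.05 and 0.05 m and (x of bead6 in the frame of tray between -0.05 and 0.05 m or x of bead7 in the frame of tray between -0.05 and 0.05 m or x of bead8 in the frame of tray between -0.05 and 0.05 m)) or (x of bead6 in the frame of tray between -0.05 and 0.05 m and (x of bead7 in the frame of tray between -0.05 and 0.05 m or x of bead8 in the frame of tray between -0.05 and 0.05 m)) or (x of bead7 in the frame of tray between -0.05 and 0.05 m and x of bead8 in the frame of tray between -0.05 and 0.05 m)) and ((x of bead0 in the frame of tray above 0.05 m and x of any of bead1, bead2, bead3, bead4, bead5, bead6, bead7, bead8 in the frame of tray above 0.05 m) or (x of bead1 in the frame of tray above 0.05 m and x of any of bead2, bead3, bead4, bead5, bead6, bead7, bead8 in the frame of tray above 0.05 m) or (x of bead2 in the frame of tray above 0.05 m and x of any of bead3, bead4, bead5, bead6, bead7, bead8 in the frame of tray above 0.05 m) or (x of bead3 in the frame of tray above 0.05 m and x of any of bead4, bead5, bead6, bead7, bead8 in the frame of tray above 0.05 m) or (x of bead4 in the frame of tray above 0.05 m and x of any of bead5, bead6, bead7, bead8 in the frame of tray above 0.05 m) or (x of bead5 in the frame of tray above 0.05 m and x of any of bead6, bead7, bead8 in the frame of tray above 0.05 m) or (x of bead6 in the frame of tray above 0.05 m and x of any of bead7, bead8 in the frame of tray above 0.05 m) or (x of bead7 in the frame of tray above 0.05 m and x of bead8 in the frame of tray above 0.05 m))), for 0.2 s.
At the end, for the whole second after the job is handed in: All nine beads lie at rest on the tray's floor (inside the rims, not on top of one another or on a divider), at least two in each of the three compartments; the shaker stands upright (within 0.1 rad) on the mat, its origin over the mat (within 65 mm of its centre both ways), at rest and released (all of step 1 and all of step 2 and linear speed of each of bead0, bead1, bead2, bead3, bead4, bead5, bead6, bead7, bead8 below 0.03 m/s); the robot touches nothing.
It fails at once if the amber jar is shifted by more than 20 mm or tipped (distance of jar_amber from where it was at the start of the episode above 0.02 m or angle between jar_amber's own z axis and vertical above 0.3 rad).
It fails at once if the green jar is shifted by more than 20 mm or tipped (distance of jar_green from where it was at the start of the episode above 0.02 m or angle between jar_green's own z axis and vertical above 0.3 rad).
It fails at once if the red jar is shifted by more than 20 mm or tipped (distance of jar_red from where it was at the start of the episode above 0.02 m or angle between jar_red's own z axis and vertical above 0.3 rad).
It fails at once if the pliers are shifted by more than 20 mm (distance of pliers from where it was at the start of the episode above 0.02 m).
It fails at once if the shaker is tipped out (past 75 degrees) with its lip more than 200 mm above the bench, so that the beads fall from a height (angle between shaker's own z axis and vertical above 1.3 rad and height (world z) of shaker_lip above 0.2 m).
It also fails if it takes over 72 s, if anything falls off the work surface, if the arm or the gripper's body presses on something with over 40 N, if the wrist force passes 120 N, or if a joint passes its speed limit or range.

## Working session

There is one attempt and no reset: what is moved stays moved. The work goes in short steps, Python scripts to look and compute and a tool call to move; the robot and the scene stay as the last step left them, time stands still between calls to the robot, and variables do not carry over. Pictures are saved under pics/ and viewed, at most 10 in all, crops included, and the job is handed in when it is done.

Besides the shell and the picture viewer there is one more tool, called after ">>>" as name([rows], argument=value, ...), one row to a line, values as JSON. step_arm: Moves the arm, as the interface text tells. Its arguments: {"type":"object","properties":{"motion":{"type":"array","items":{"type":"object","properties":{"dr":{"type":"array","items":{"type":"number"}},"slide":{"type":"array","items":{"type":"number"}},"jaw":{"type":"number"}}}}},"required":["motion"]}

```bash
mkdir -p pics; python3 - <<'E'
from bench import arm, optics
import cv2,numpy as np
np.set_printoptions(suppress=True,precision=4)
print(arm.read_state())
for n in("scene","top","wrist"): print(n,optics.camera_info(n))
for n in("scene","top"): cv2.imwrite(f"pics/{n}0.png",optics.get_image(n))
E
```

```text
{'clock': 0.0, 'joints': array([-0.9924,  0.3856,  0.0066, -0.0005, -1.194 , -0.2586]), 'joint_vel': array([ 0.0013, -0.0002, -0.0004,  0.001 , -0.0005,  0.0002]), 'joint_efforts': array([  0.0002, -39.2287,  18.8396,   4.1862,  -0.0046,   0.    ]), 'position': array([ 196.2707, -592.6863,  192.8186]), 'ee_rot': array([-0.1591,  0.9873,  0.0011, -0.0002]), 'contact_force': array([-0.6725,  0.4306,  0.0114]), 'wrist_torque': array([-0.0438,  0.0094,  0.0131]), 'grasp_force': 0.0, 'gripper_width': 85.3427376773001}
scene {'camera_matrix': array([[485.6351,   0.    , 330.8671],
       [  0.    , 485.6351, 187.0881],
       [  0.    ,   0.    ,   1.    ]]), 'view': array([[    0.723 ,     0.6908,    -0.0065,  -360.8982],
       [   -0.5486,     0.5798,     0.6023,   239.0619],
       [    0.4199,    -0.4319,     0.7982, -1366.9241],
       [    0.    ,     0.    ,     0.    ,     1.    ]])}
top {'camera_matrix': array([[450.3201,   0.    , 326.993 ],
       [  0.    , 450.3201, 197.5854],
       [  0.    ,   0.    ,   1.    ]]), 'view': array([[   0.0065,   -0.9998,    0.0213,  -28.1105],
       [   0.9822,    0.0104,    0.1878, -520.0636],
       [  -0.1879,    0.0197,    0.982 , -909.5162],
       [   0.    ,    0.    ,    0.    ,    1.    ]])}
wrist {'camera_matrix': array([[355.0184,   0.    , 319.7909],
       [  0.    , 355.0184, 199.5474],
       [  0.    ,   0.    ,   1.    ]]), 'T_tool_cam': array([[   0.    ,    0.9452,    0.3265,   85.2163],
       [   1.    ,    0.0001,   -0.0003,    0.3504],
       [  -0.0004,    0.3265,   -0.9452, -180.6097],
       [   0.    ,    0.    ,    0.    ,    1.    ]])}
```

View pics/top0.png

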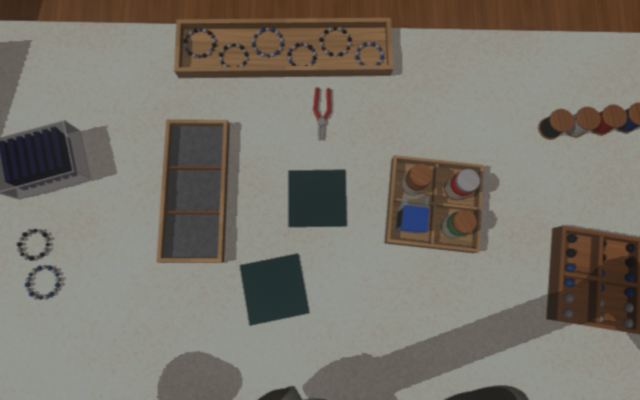

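View pics/scene0.png

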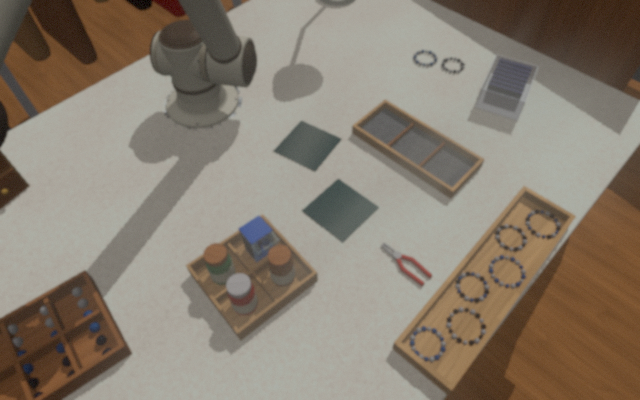

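Top view: the mats are at (318,198) and (274,289), and I choose (318,198) because it is farthest right (-y). The shaker, with its blue lid, is at (415,218) in the caddy at (437,204). Lookalikes are the dark rack at (37,157) and the bead box at (600,280). The tray is at (193,191), and the long display tray at (283,47) is not it.

```bash
cat > h.py <<'E'
from bench import arm, optics
import cv2,numpy as np
from scipy.spatial.transform import Rotation as R
np.set_printoptions(suppress=True,precision=1)
def cam(n):
    i=optics.camera_info(n); K=i["camera_matrix"]
    if n=="wrist":
        s=arm.read_state(); T=np.eye(4); T[:3,:3]=R.from_quat(s["ee_rot"]).as_matrix(); T[:3,3]=s["position"]
        return K,T@i["T_tool_cam"]
    return K,np.linalg.inv(i["view"])
def cast(c,uv,z):
    K,T=c; uv=np.atleast_2d(uv).astype(float)
    d=np.c_[(uv[:,0]-K[0,2])/K[0,0],-(uv[:,1]-K[1,2])/K[1,1],-np.ones(len(uv))]@T[:3,:3].T
    return T[:3,3]+d*((z-T[2,3])/d[:,2])[:,None]
def proj(c,P):
    K,T=c; p=(np.atleast_2d(P)-T[:3,3])@T[:3,:3]
    return np.c_[K[0,0]*p[:,0]/-p[:,2]+K[0,2],-K[1,1]*p[:,1]/-p[:,2]+K[1,2]]
def blobs(m,amin):
    m=cv2.morphologyEx(m.astype(np.uint8)*255,cv2.MORPH_OPEN,np.ones((3,3)))
    return [k for k in cv2.findContours(m,0,1)[0] if cv2.contourArea(k)>amin]
def rect(c,k,z):
    P=cast(c,k[:,0],z)[:,:2]; return cv2.minAreaRect(P.astype(np.float32))
E
python3 - <<'E'
from h import *
for n in("top","scene"):
    im=cv2.imread(f"pics/{n}0.png"); c=cam(n); print(n,"campos",c[1][:3,3])
    h,s,v=cv2.split(cv2.cvtColor(im,cv2.COLOR_BGR2HSV))
    print("teal"); 
    for k in blobs((h>75)&(h<105)&(s>60)&(v<75),600): print(k[:,0].mean(0),rect(c,k,3))
    print("blue")
    for k in blobs((h>108)&(h<125)&(s>140)&(v>70),60): print(k[:,0].mean(0),cv2.boundingRect(k),rect(c,k,85))
    print("felt")
    for k in blobs((s<40)&(v>40)&(v<125),500): print(k[:,0].mean(0),rect(c,k,8))
    print("wood")
    for k in blobs((h>8)&(h<22)&(s>80),1500): print(k[:,0].mean(0),rect(c,k,35))
im=cv2.imread("pics/top0.png")[140:265,370:500]; a=cv2.resize(im,None,fx=4,fy=4,interpolation=2)
im=cv2.imread("pics/scene0.png")[205:345,180:325]; b=cv2.resize(im,(400,386),interpolation=2)
o=np.zeros((500,800,3),np.uint8); a=cv2.resize(a,(400,385)); o[:385,:400]=a;o[:386,400:]=b
cv2.imwrite("pics/crop.png",o)
E
```

```text
top campos [340.   -4.8 991.4]
teal
[273.7 289.3] ((328.9697570800781, 88.19305419921875), (123.41503143310547, 122.8241195678711), 11.668100357055664)
[315.4 201.5] ((521.7330932617188, -2.2652053833007812), (108.81784057617188, 120.50111389160156), 0.5304297208786011)
blue
[414.6 218.5] (402, 206, 26, 25) ((471.88336181640625, -202.35797119140625), (49.90596389770508, 48.755279541015625), 83.35799407958984)
felt
[197.9 379.7] ((154.49131774902344, 234.25595092773438), (93.44966125488281, 169.74342346191406), 0.08568651974201202)
[437.7 353.1] ((192.62850952148438, -259.556884765625), (109.70086669921875, 578.3306884765625), 16.624725341796875)
[191.2 235.6] ((441.5869445800781, 270.4079895019531), (93.68463134765625, 113.32420349121094), 0.44444212317466736)
[193.6 189.9] ((542.6702270507812, 271.1454772949219), (90.67877960205078, 113.24354553222656), 0.571840226650238)
[487.1 207.6] ((508.9356384277344, -386.68572998046875), (33.651363372802734, 192.46090698242188), 83.15827178955078)
[196.1 145.8] ((645.30029296875, 272.1187438964844), (91.76998138427734, 113.51484680175781), 0.
[... 1536 characters left out ...]
1.897741317749023)
[205.7  72.4] ((-113.4420166015625, 93.05741882324219), (264.6142272949219, 544.3965454101562), 60.29054260253906)
[ 9.3 23.7] ((-736.4993896484375, -199.350830078125), (88.76847839355469, 335.8798828125), 66.0815200805664)
wood
[ 57.  344.6] ((358.692626953125, -617.1619873046875), (216.8680419921875, 221.9026641845703), 81.56858825683594)
[549.1 292.8] ((1007.6080322265625, 219.551025390625), (381.4241638183594, 810.5950317382812), 1.7548900842666626)
[564.7  33.5] ((515.233642578125, 919.38330078125), (591.9039306640625, 500.4627685546875), 22.84491729736328)
[87.  35.5] ((-512.2357177734375, -73.5496826171875), (539.1864624023438, 526.4524536132812), 89.90338897705078)
```

View pics/crop.png

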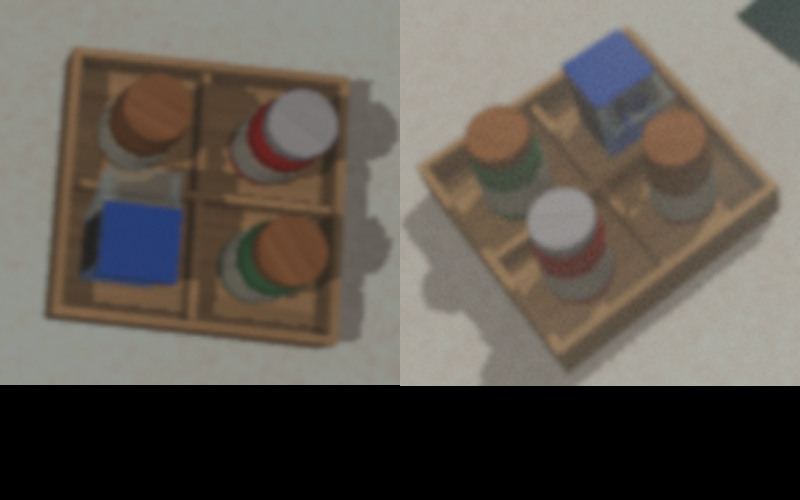

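The crop shows the shaker in the near-left cell with its blue lid at (140,243). Its mouth points away from the robot (+x). The amber jar is ahead of it and the green jar is on its right. I plan a top-down pick, then a regrasp tilted about 45° from behind.

```bash
cat >> h.py <<'E'
D=R.from_matrix(np.diag([-1.,1,-1]))
def goal(g,yaw,a):   # grip point, shaker yaw, tool pitch (phi-tau) deg
    r=R.from_euler('z',yaw,degrees=True)*R.from_euler('y',a,degrees=True)*D
    return np.array(g,float)+19*r.as_matrix()[:,2],r
def plan(goals,start=None):
    s=arm.read_state()
    p0,r0=start or (s["position"],R.from_quat(s["ee_rot"]))
    for p,r in goals:
        print("slide",np.round(r0.inv().apply(p-p0),1).tolist(),"dr",np.round(np.degrees((r0.inv()*r).as_rotvec())/8,2).tolist())
    return p0,r0
def st():
    s=arm.read_state(); print({k:np.round(s[k],2) for k in("clock","joints","position","contact_force","gripper_width","grasp_force")})
E
python3 - <<'E'
from h import *
print(cast(cam("top"),[[288,170],[346,169],[348,227],[289,228]],3))
p=plan([goal([472,-202.5,z],-6.6,0) for z in(190,61)])
E
```

```text
[[591.7  63.8   3. ]
 [595.6 -67.2   3. ]
 [463.5 -71.5   3. ]
 [460.1  58.6   3. ]]
slide [-384.3, 283.8, 22.5] dr [0.01, -0.0, 3.11]
slide [-384.4, 283.6, 151.5] dr [0.01, -0.0, 3.11]
```

>>> step_arm([
  {"slide": [-48,35.5,2.5],"dr": [0,0,0.4],"jaw": 78},
  {"slide": [-96,71,5],"dr": [0,0,0.8],"jaw": 78},
  {"slide": [-144,106,8],"dr": [0,0,1.2],"jaw": 78},
  {"slide": [-192,142,11],"dr": [0,0,1.6],"jaw": 78},
  {"slide": [-240,177,14],"dr": [0,0,2],"jaw": 78},
  {"slide": [-288,213,17],"dr": [0,0,2.4],"jaw": 78},
  {"slide": [-336,248,20],"dr": [0,0,2.8],"jaw": 78},
  {"slide": [-384,283.5,22.5],"dr": [0,0,3.1],"jaw": 78},
])

```text
clock: 1.1
position: [472.5, -201.6, 171.1]
ee_rot: [0.057, 0.998, 0.0, -0.0]
contact_force: [1.5, -0.6, -0.3]
gripper_width: 78.0
grasp_force: 0.0
```

```bash
python3 - <<'E'
from h import *
st(); c=cam("wrist"); im=optics.get_image("wrist"); cv2.imwrite("pics/w1.png",im)
h,s,v=cv2.split(cv2.cvtColor(im,cv2.COLOR_BGR2HSV))
for k in blobs((h>108)&(h<125)&(s>130)&(v>60),300): print(cv2.boundingRect(k),rect(c,k,85))
plan([goal([472,-202.5,61],-6.6,0)])
E
```

```text
{'clock': np.float64(1.1), 'joints': array([-0.1,  0.2, -0.3, -0. , -1.1, -1.6]), 'position': array([ 472.5, -201.6,  171.1]), 'contact_force': array([ 1.5, -0.6, -0.3]), 'gripper_width': np.float64(77.96), 'grasp_force': np.float64(0.0)}
(289, 159, 65, 63) ((472.259033203125, -200.4393310546875), (50.2343864440918, 51.301300048828125), 83.20948791503906)
slide [3.9, -5.4, 128.8] dr [0.01, 0.01, 0.04]
```

View pics/w1.png

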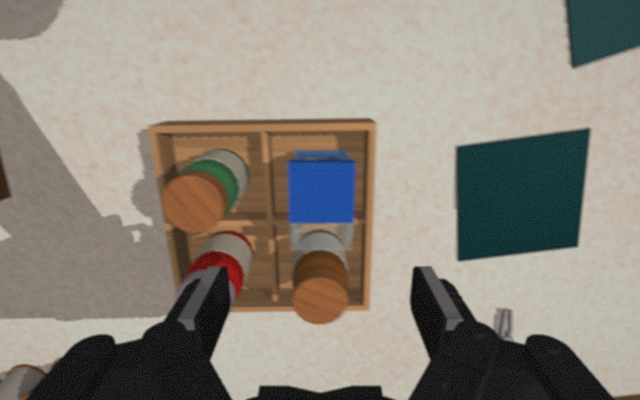

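The wrist view shows the lid at (321,190), midway between the fingers, and the mat at (522,195). The lid centre from both views is about (472,-201.5), so I descend.

>>> step_arm([
  {"slide": [0,1,20],"dr": [0,0,0],"jaw": 78},
  {"slide": [0,1,45],"dr": [0,0,0],"jaw": 78},
  {"slide": [0,1,70],"dr": [0,0,0],"jaw": 78},
  {"slide": [0,1,90],"dr": [0,0,0],"jaw": 78},
  {"slide": [0,1,106],"dr": [0,0,0],"jaw": 78},
  {"slide": [0,1,118],"dr": [0,0,0],"jaw": 78},
  {"slide": [0,1,124],"dr": [0,0,0],"jaw": 78},
  {"slide": [0,1,124],"dr": [0,0,0],"jaw": 70},
])

```text
clock: 2.15
position: [471.9, -202.5, 47.2]
ee_rot: [0.056, 0.998, -0.0, -0.0]
contact_force: [0.8, 0.4, 0.3]
gripper_width: 69.9
grasp_force: 0.0
```

>>> step_arm([
  {"slide": [0,0,0],"dr": [0,0,0],"jaw": 60},
  {"slide": [0,0,0],"dr": [0,0,0],"jaw": 45},
  {"slide": [0,0,0],"dr": [0,0,0],"jaw": 45},
  {"slide": [0,0,0],"dr": [0,0,0],"jaw": 45},
  {"slide": [0,0,0],"dr": [0,0,0],"jaw": 45},
  {"slide": [0,0,0],"dr": [0,0,0],"jaw": 45},
  {"slide": [0,0,-4],"dr": [0,0,0],"jaw": 45},
  {"slide": [0,0,-10],"dr": [0,0,0],"jaw": 45},
])

```text
clock: 3.15
position: [472.0, -202.4, 57.7]
ee_rot: [0.056, 0.998, -0.0, -0.0]
contact_force: [0.2, 1.0, 0.3]
gripper_width: 45.0
grasp_force: 0.0
```

```bash
python3 - <<'E'
from h import *
st(); s=arm.read_state(); print(s["joints"].round(3).tolist(), R.from_quat(s["ee_rot"]).as_matrix())
q=(s["position"],R.from_quat(s["ee_rot"]))
for y in (-6.6,12):
  plan([goal([472,-201.5,175],-6.6,0),goal([529,-4,175],y,0),goal([529,-4,64],y,0)])
E
```

```text
{'clock': np.float64(3.15), 'joints': array([-0.1,  0.3, -0.4,  0. , -0.8, -1.6]), 'position': array([ 472. , -202.4,   57.7]), 'contact_force': array([0.2, 1. , 0.3]), 'gripper_width': np.float64(44.99), 'grasp_force': np.float64(0.0)}
[-0.089, 0.345, -0.444, 0.0, -0.782, -1.595] [[-1.   0.1 -0. ]
 [ 0.1  1.   0. ]
 [ 0.  -0.  -1. ]]
slide [0.1, 0.9, -98.3] dr [-0.0, -0.0, 0.02]
slide [-34.2, 203.6, -98.3] dr [-0.0, -0.0, 0.02]
slide [-34.3, 203.6, 12.7] dr [-0.0, -0.0, 0.02]
slide [0.1, 0.9, -98.3] dr [-0.0, -0.0, 0.02]
slide [-34.2, 203.6, -98.3] dr [0.0, -0.0, -2.31]
slide [-34.3, 203.6, 12.7] dr [0.0, -0.0, -2.31]
```

The opening is 45 mm with no grip force, so the jaws closed on nothing. I take a look.

```bash
python3 - <<'E'
from h import *
a=optics.get_image("wrist"); b=optics.get_image("scene"); t=optics.get_image("top")
o=np.zeros((600,800,3),np.uint8); o[:250,:400]=cv2.resize(a,(400,250)); o[:350,400:]=cv2.resize(b[190:350,170:353],(400,350)); o[250:600,:400]=cv2.resize(t[140:265,370:513],(400,350))
cv2.imwrite("pics/c2.png",o)
E
```

```text
(no output)
```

View pics/c2.png

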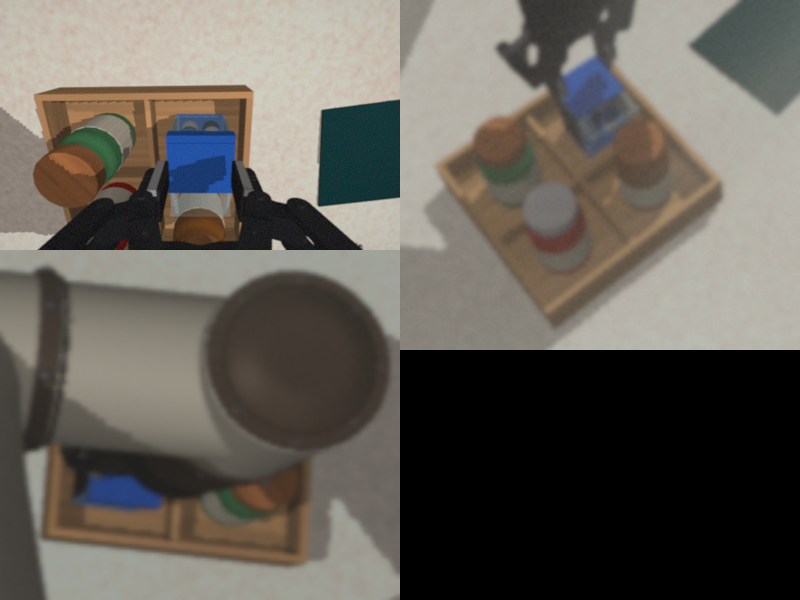

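The fingers seem to have closed above the lid, with the shaker untouched. I check the true fingertip height.

```bash
python3 - <<'E'
from h import *
c=cam("scene"); w=cam("wrist")
for z in(58,70,80,95,106): print(z,proj(c,[[470,-179,z],[472,-225,z]]).ravel(),proj(w,[[470,-179,z],[472,-225,z]]).ravel())
im=optics.get_image("scene")[170:270,200:300]; cv2.imwrite("pics/c3.png",cv2.resize(im,(600,600),interpolation=2))
E
```

```text
58 [263.5 227.8 247.8 241.8] [361.5 229.9 279.9 241.6]
70 [262.8 224.8 246.9 238.8] [364.  239.3 277.5 251.6]
80 [262.3 222.2 246.2 236.3] [366.4 248.  275.3 260.9]
95 [261.4 218.3 245.2 232.5] [370.5 263.  271.5 276.8]
106 [260.8 215.4 244.4 229.7] [374.  275.8 268.3 290.3]
```

View pics/c3.png

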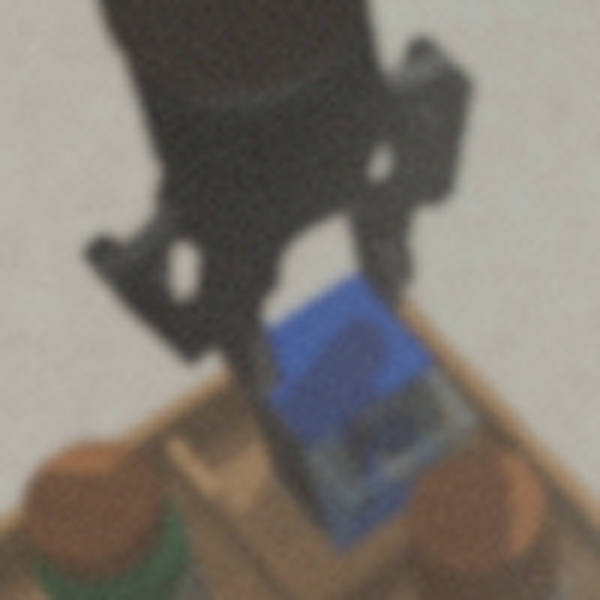

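By triangulation the real fingertips sit about 40 mm behind the reported TCP (wrist gap 106 px for 45 mm gives tool z ≈ -45, and the scene view agrees). The no-contact closing at TCP z 47 means the offset is at least 38. I reopen and descend 50 mm more.

>>> step_arm([
  {"slide": [0,1,0],"dr": [0,0,0],"jaw": 78},
  {"slide": [0,1,0],"dr": [0,0,0],"jaw": 78},
  {"slide": [0,1,0],"dr": [0,0,0],"jaw": 78},
  {"slide": [0,1,8],"dr": [0,0,0],"jaw": 78},
  {"slide": [0,1,20],"dr": [0,0,0],"jaw": 78},
  {"slide": [0,1,32],"dr": [0,0,0],"jaw": 78},
  {"slide": [0,1,42],"dr": [0,0,0],"jaw": 78},
  {"slide": [0,1,50],"dr": [0,0,0],"jaw": 78},
])

```text
clock: 4.35
position: [471.8, -201.4, 6.4]
ee_rot: [0.056, 0.998, 0.0, -0.0]
contact_force: [0.2, -0.2, -0.5]
gripper_width: 77.8
grasp_force: 0.0
```

>>> step_arm([
  {"slide": [0,0,0],"dr": [0,0,0],"jaw": 66},
  {"slide": [0,0,0],"dr": [0,0,0],"jaw": 58},
  {"slide": [0,0,0],"dr": [0,0,0],"jaw": 50},
  {"slide": [0,0,0],"dr": [0,0,0],"jaw": 42},
  {"slide": [0,0,0],"dr": [0,0,0],"jaw": 42},
  {"slide": [0,0,0],"dr": [0,0,0],"jaw": 42},
  {"slide": [0,0,0],"dr": [0,0,0],"jaw": 42},
  {"slide": [0,0,0],"dr": [0,0,0],"jaw": 42},
])

```text
clock: 5.35
position: [472.8, -201.5, 8.1]
ee_rot: [0.056, 0.998, -0.0, 0.001]
contact_force: [0.1, 1.4, 4.7]
gripper_width: 53.1
grasp_force: 64.2
```

Gripped at 53 mm and 64 N. I lift.

>>> step_arm([
  {"slide": [0,0,-3],"dr": [0,0,0],"jaw": 42},
  {"slide": [0,0,-10],"dr": [0,0,0],"jaw": 42},
  {"slide": [0,0,-22],"dr": [0,0,0],"jaw": 42},
  {"slide": [0,0,-38],"dr": [0,0,0],"jaw": 42},
  {"slide": [0,0,-55],"dr": [0,0,0],"jaw": 42},
  {"slide": [0,0,-70],"dr": [0,0,0],"jaw": 42},
  {"slide": [0,0,-82],"dr": [0,0,0],"jaw": 42},
  {"slide": [0,0,-90],"dr": [0,0,0],"jaw": 42},
])

```text
clock: 6.35
position: [472.2, -201.5, 98.2]
ee_rot: [0.057, 0.998, 0.0, 0.0]
contact_force: [0.2, -0.5, -3.7]
gripper_width: 53.0
grasp_force: 63.4
```

```bash
python3 - <<'E'
from h import *
s=arm.read_state(); z=s["position"][2]; st()
w=cam("wrist"); im=optics.get_image("wrist"); b=optics.get_image("scene")
h,ss,v=cv2.split(cv2.cvtColor(im,cv2.COLOR_BGR2HSV))
for k in blobs((h>108)&(h<125)&(ss>130)&(v>40),300): print(cv2.boundingRect(k),rect(w,k,z+76.6))
o=np.zeros((400,800,3),np.uint8); o[:250,:400]=cv2.resize(im,(400,250)); o[:400,400:]=cv2.resize(b[130:330,170:370],(400,400)); cv2.imwrite("pics/c4.png",o)
r=R.from_quat(s["ee_rot"])
g=[(np.array([529,-4,zz]),goal([0,0,0],17,0)[1]) for zz in (z,8.1-3+2)]
plan(g)
E
```

```text
{'clock': np.float64(6.35), 'joints': array([-0.1,  0.3, -0.4, -0. , -0.9, -1.6]), 'position': array([ 472.2, -201.5,   98.2]), 'contact_force': array([ 0.2, -0.5, -3.7]), 'gripper_width': np.float64(53.01), 'grasp_force': np.float64(63.36)}
(243, 269, 155, 61) ((459.34747314453125, -200.18638610839844), (52.91878128051758, 24.1408748626709), 83.49681854248047)
slide [-33.7, 202.6, 0.1] dr [-0.0, 0.01, -2.93]
slide [-33.6, 202.6, 91.2] dr [-0.0, 0.01, -2.93]
```

View pics/c4.png

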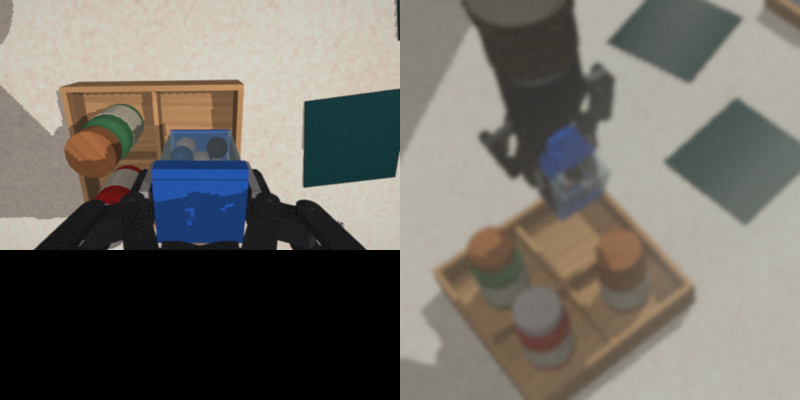

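The shaker is lifted clean with its beads inside, lid at (200,200) in the wrist view, and the jars have not moved. I carry it to the mat.

>>> step_arm([
  {"slide": [-2,10,0],"dr": [0,0,-0.15],"jaw": 42},
  {"slide": [-6,36,0],"dr": [0,0,-0.55],"jaw": 42},
  {"slide": [-12,74,0],"dr": [0,0,-1.1],"jaw": 42},
  {"slide": [-19,113,0],"dr": [0,0,-1.65],"jaw": 42},
  {"slide": [-25,150,0],"dr": [0,0,-2.2],"jaw": 42},
  {"slide": [-30,180,0],"dr": [0,0,-2.6],"jaw": 42},
  {"slide": [-33,198,0],"dr": [0,0,-2.85],"jaw": 42},
  {"slide": [-33.5,202.5,0],"dr": [0,0,-2.95],"jaw": 42},
])

```text
clock: 7.45
position: [528.2, -3.1, 96.9]
ee_rot: [-0.15, 0.989, -0.0, -0.001]
contact_force: [-0.2, 0.2, -2.6]
gripper_width: 52.9
grasp_force: 63.7
```

>>> step_arm([
  {"slide": [0,0,8],"dr": [0,0,0],"jaw": 42},
  {"slide": [0,0,25],"dr": [0,0,0],"jaw": 42},
  {"slide": [0,0,43],"dr": [0,0,0],"jaw": 42},
  {"slide": [0,0,60],"dr": [0,0,0],"jaw": 42},
  {"slide": [0,0,74],"dr": [0,0,0],"jaw": 42},
  {"slide": [0,0,84],"dr": [0,0,0],"jaw": 42},
  {"slide": [0,0,89],"dr": [0,0,0],"jaw": 42},
  {"slide": [0,0,92],"dr": [0,0,0],"jaw": 42},
])

```text
clock: 8.45
position: [528.5, -4.0, 5.4]
ee_rot: [-0.149, 0.989, -0.0, 0.0]
contact_force: [-0.2, -0.2, -1.8]
gripper_width: 53.0
grasp_force: 63.7
```

```bash
python3 - <<'E'
from h import *
st(); print(arm.read_state()["joints"].round(3).tolist())
E
```

```text
{'clock': np.float64(8.45), 'joints': array([ 0.3,  0.4, -0.5,  0. , -0.7, -1.6]), 'position': array([528.5,  -4. ,   5.4]), 'contact_force': array([-0.2, -0.2, -1.8]), 'gripper_width': np.float64(52.97), 'grasp_force': np.float64(63.73)}
[0.3, 0.442, -0.459, 0.0, -0.669, -1.572]
```

The shaker has just touched the mat. At this height the forearm is too steep to tilt the tool outward, since j5 would pass its limit. I'll pour sideways along +y instead, so before letting go I turn the shaker 73° to face the tray.

>>> step_arm([
  {"slide": [0,0,-12],"dr": [0,0,-0.4],"jaw": 42},
  {"slide": [0,0,-12],"dr": [0,0,-1.6],"jaw": 42},
  {"slide": [0,0,-12],"dr": [0,0,-2.9],"jaw": 42},
  {"slide": [0,0,-12],"dr": [0,0,-4.2],"jaw": 42},
  {"slide": [0,0,-12],"dr": [0,0,-5.5],"jaw": 42},
  {"slide": [0,0,-12],"dr": [0,0,-6.8],"jaw": 42},
  {"slide": [0,0,-12],"dr": [0,0,-8.1],"jaw": 42},
  {"slide": [0,0,-12],"dr": [0,0,-9.1],"jaw": 42},
])

```text
clock: 9.45
position: [528.7, -3.9, 17.9]
ee_rot: [0.708, -0.706, 0.0, -0.001]
contact_force: [-0.2, 0.6, -2.3]
gripper_width: 53.0
grasp_force: 63.6
```

>>> step_arm([
  {"slide": [0,0,4],"dr": [0,0,0],"jaw": 42},
  {"slide": [0,0,9],"dr": [0,0,0],"jaw": 42},
  {"slide": [0,0,12],"dr": [0,0,0],"jaw": 42},
  {"slide": [0,0,13],"dr": [0,0,0],"jaw": 42},
  {"slide": [0,0,13],"dr": [0,0,0],"jaw": 42},
  {"slide": [0,0,13],"dr": [0,0,0],"jaw": 60},
  {"slide": [0,0,13],"dr": [0,0,0],"jaw": 78},
  {"slide": [0,0,13],"dr": [0,0,0],"jaw": 78},
])

```text
clock: 10.45
position: [528.4, -4.0, 4.3]
ee_rot: [-0.707, 0.708, -0.0, 0.0]
contact_force: [-0.4, 0.5, 0.4]
gripper_width: 77.9
grasp_force: 0.0
```

>>> step_arm([
  {"slide": [0,0,0],"dr": [0,0,0],"jaw": 80},
  {"slide": [0,0,0],"dr": [0,0,0],"jaw": 80},
  {"slide": [0,0,-10],"dr": [0,0,0],"jaw": 80},
  {"slide": [0,0,-30],"dr": [0,0,0],"jaw": 80},
  {"slide": [0,0,-60],"dr": [0,0,0],"jaw": 80},
  {"slide": [0,0,-90],"dr": [0,0,0],"jaw": 80},
  {"slide": [0,0,-110],"dr": [0,0,0],"jaw": 80},
  {"slide": [0,0,-115],"dr": [0,0,0],"jaw": 80},
])

```text
clock: 11.45
position: [529.2, -3.8, 121.5]
ee_rot: [-0.707, 0.708, -0.001, 0.002]
contact_force: [1.2, -0.0, -0.4]
gripper_width: 80.2
grasp_force: 0.0
```

```bash
python3 - <<'E'
from h import *
w=cam("wrist");im=optics.get_image("wrist"); st(); print(arm.read_state()["joints"].round(3).tolist())
h,ss,v=cv2.split(cv2.cvtColor(im,cv2.COLOR_BGR2HSV))
for k in blobs((h>108)&(h<125)&(ss>130)&(v>60),300): print(cv2.boundingRect(k),rect(w,k,82))
cv2.imwrite("pics/w5.png",im)
def G2(g,yaw,a,k=61):
    r=goal(g,yaw,a)[1]; return np.array(g)+k*r.as_matrix()[:,2],r
for a in(-40,):
  plan([G2(np.array([528.5,-4,58])-d*np.array([0,.643,-.766]),90,a) for d in(70,40,0)])
E
```

```text
{'clock': np.float64(11.5), 'joints': array([ 0.3,  0.3, -0.3,  0. , -0.9, -0.3]), 'position': array([528.9,  -3.9, 121. ]), 'contact_force': array([0.4, 0.1, 0.4]), 'gripper_width': np.float64(80.11), 'grasp_force': np.float64(0.0)}
[0.3, 0.288, -0.335, 0.0, -0.945, -0.301]
(283, 174, 79, 74) ((526.8153686523438, -3.243663787841797), (50.929019927978516, 51.84210205078125), 0.055842407047748566)
slide [6.0, 0.5, 56.1] dr [-0.02, -4.99, -0.0]
slide [-13.3, 0.6, 79.1] dr [-0.02, -4.99, -0.0]
slide [-39.0, 0.8, 109.8] dr [-0.02, -4.99, -0.0]
```

View pics/w5.png

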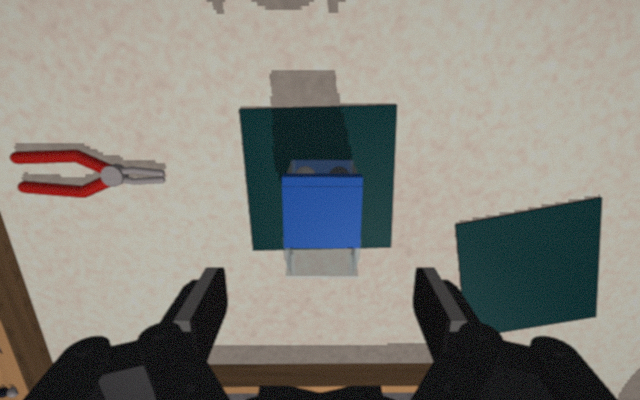

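The shaker stands on the mat, lid at (322,212) in the wrist view, facing the tray. The pliers at (90,172) and the jars are clear. I regrasp tilted 30° from behind, which keeps the camera above the caddy jars.

```bash
cat >> h.py <<'E'
def G2(g,yaw,a,k=61):
    r=goal(g,yaw,a)[1]; return np.array(g,float)+k*r.as_matrix()[:,2],r
E
python3 - <<'E'
from h import *
plan([G2(np.array([528,-3.5,58])-d*np.array([0,.5,-.866]),90,-30) for d in(75,40,0)])
E
```

```text
slide [6.7, 1.0, 50.9] dr [-0.02, -3.74, -0.0]
slide [-10.8, 1.1, 81.2] dr [-0.02, -3.74, -0.0]
slide [-30.8, 1.3, 115.8] dr [-0.02, -3.74, -0.0]
```

>>> step_arm([
  {"slide": [2,1,13],"dr": [0,-1,0],"jaw": 80},
  {"slide": [4,1,26],"dr": [0,-2,0],"jaw": 80},
  {"slide": [6,1,38],"dr": [0,-3,0],"jaw": 80},
  {"slide": [6.5,1,51],"dr": [0,-3.75,0],"jaw": 80},
  {"slide": [-4,1,69],"dr": [0,-3.75,0],"jaw": 80},
  {"slide": [-15,1,88],"dr": [0,-3.75,0],"jaw": 80},
  {"slide": [-25,1,105],"dr": [0,-3.75,0],"jaw": 80},
  {"slide": [-31,1,116],"dr": [0,-3.75,0],"jaw": 80},
])

```text
clock: 12.5
position: [526.5, 27.6, 2.0]
ee_rot: [-0.683, 0.683, 0.184, 0.182]
contact_force: [1.2, -0.0, 0.5]
gripper_width: 79.9
grasp_force: 0.0
```

>>> step_arm([
  {"slide": [0,0,0],"dr": [0,0,0],"jaw": 80},
  {"slide": [0,0,0],"dr": [0,0,0],"jaw": 66},
  {"slide": [0,0,0],"dr": [0,0,0],"jaw": 58},
  {"slide": [0,0,0],"dr": [0,0,0],"jaw": 42},
  {"slide": [0,0,0],"dr": [0,0,0],"jaw": 42},
  {"slide": [0,0,0],"dr": [0,0,0],"jaw": 42},
  {"slide": [0,0,0],"dr": [0,0,0],"jaw": 42},
  {"slide": [0,0,0],"dr": [0,0,0],"jaw": 42},
])

```text
clock: 13.5
position: [528.2, 26.6, 4.3]
ee_rot: [-0.683, 0.683, 0.182, 0.184]
contact_force: [0.8, -1.6, 5.7]
gripper_width: 53.4
grasp_force: 63.7
```

```bash
python3 - <<'E'
from h import *
st(); s=arm.read_state(); print(s["joints"].round(3).tolist(),R.from_quat(s["ee_rot"]).as_matrix().round(3).tolist())
E
```

```text
{'clock': np.float64(13.5), 'joints': array([-0. ,  0.5, -0.2, -0.7, -1. ,  0.4]), 'position': array([528.1,  26.6,   4.3]), 'contact_force': array([ 0.8, -1.6,  5.7]), 'gripper_width': np.float64(53.41), 'grasp_force': np.float64(63.7)}
[-0.027, 0.525, -0.209, -0.655, -0.962, 0.444] [[-0.0, -1.0, 0.002], [-0.866, 0.001, 0.5], [-0.5, -0.002, -0.866]]
```

Gripped again at 53.4 mm and 64 N. I plan the lift and the transfer to the first compartment, with the lip held as the pivot.

```bash
cat >> h.py <<'E'
# fixed shaker-in-tool from regrasp measurement
_t=(np.array([528.2,26.6,4.3]),R.from_euler('z',90,degrees=True)*R.from_euler('y',-30,degrees=True)*D)
OT=_t[1].inv().apply(np.array([528,-3.5,3])-_t[0])   # shaker origin in tool
def P(yaw,phi,L=None,O=None):
    rs=R.from_euler('z',yaw,degrees=True)*R.from_euler('y',phi,degrees=True)
    r=rs*R.from_euler('y',-30,degrees=True)*D
    O=np.array(O,float) if O is not None else np.array(L,float)-rs.apply([46.5,0,76])
    return O-r.apply(OT),r
E
python3 - <<'E'
from h import *
s=arm.read_state(); cur=(s["position"],R.from_quat(s["ee_rot"]))
l=P(90,0,O=[528,-3.5,93]); plan([l],cur)
e=P(90,50,L=[441,240,75]); print("transfer")
# smooth: interpolate origin & phi
rs=R.from_euler('z',90,degrees=True)*R.from_euler('y',50,degrees=True)
O1=np.array([441,240,75])-rs.apply([46.5,0,76]); O0=np.array([528,-3.5,93]); print(O1)
f=[.06,.2,.36,.54,.71,.86,.96,1]
plan([P(90,50*t,O=O0+(O1-O0)*t) for t in f],l)
E
```

```text
slide [-45.0, -0.2, -77.9] dr [-0.02, -0.0, -0.0]
transfer
[441.  151.9  61.8]
slide [-6.4, 5.2, 7.7] dr [0.0, 0.38, 0.0]
slide [-21.0, 17.4, 25.4] dr [0.0, 1.25, 0.0]
slide [-37.2, 31.3, 45.3] dr [0.0, 2.25, 0.0]
slide [-55.0, 47.0, 67.2] dr [0.0, 3.38, -0.0]
slide [-71.4, 61.8, 87.3] dr [0.0, 4.44, -0.0]
slide [-85.6, 74.8, 104.6] dr [0.0, 5.38, 0.0]
slide [-95.0, 83.5, 115.8] dr [0.0, 6.0, -0.0]
slide [-98.7, 87.0, 120.2] dr [0.0, 6.25, -0.0]
```

>>> step_arm([
  {"slide": [-1.5,0,-2.5],"dr": [0,0,0],"jaw": 42},
  {"slide": [-5,0,-9],"dr": [0,0,0],"jaw": 42},
  {"slide": [-12,0,-20],"dr": [0,0,0],"jaw": 42},
  {"slide": [-20,0,-34],"dr": [0,0,0],"jaw": 42},
  {"slide": [-29,0,-50],"dr": [0,0,0],"jaw": 42},
  {"slide": [-37,0,-64],"dr": [0,0,0],"jaw": 42},
  {"slide": [-42.5,0,-74],"dr": [0,0,0],"jaw": 42},
  {"slide": [-45,0,-78],"dr": [0,0,0],"jaw": 42},
])

```text
clock: 14.5
position: [527.6, 26.9, 94.5]
ee_rot: [-0.683, 0.683, 0.182, 0.184]
contact_force: [0.1, 0.6, -2.5]
gripper_width: 53.1
grasp_force: 63.2
```

>>> step_arm([
  {"slide": [-6,5,8],"dr": [0,0.4,0],"jaw": 42},
  {"slide": [-21,17.5,25.5],"dr": [0,1.25,0],"jaw": 42},
  {"slide": [-37,31,45],"dr": [0,2.25,0],"jaw": 42},
  {"slide": [-55,47,67],"dr": [0,3.4,0],"jaw": 42},
  {"slide": [-71.5,62,87.5],"dr": [0,4.45,0],"jaw": 42},
  {"slide": [-85.5,75,104.5],"dr": [0,5.4,0],"jaw": 42},
  {"slide": [-95,83.5,116],"dr": [0,6,0],"jaw": 42},
  {"slide": [-98.5,87,120],"dr": [0,6.25,0],"jaw": 42},
])

```text
clock: 15.5
position: [439.7, 173.8, 37.9]
ee_rot: [0.697, -0.696, 0.123, 0.124]
contact_force: [-0.3, -0.3, -1.0]
gripper_width: 53.3
grasp_force: 63.7
```

```bash
cat > count.py <<'E'
from h import *
import sys
def shk():
    s=arm.read_state(); r=R.from_quat(s["ee_rot"]); rs=r*(R.from_euler('y',-30,degrees=True)*D).inv()
    O=s["position"]+r.apply(OT); z=rs.apply([0,0,1]); print("t",s["clock"],"lip",O+rs.apply([46.5,0,76]),"tip",np.degrees(np.arccos(z[2])).round(1),"xdir",rs.apply([1,0,0]).round(2),"w",s["gripper_width"].round(1),"F",s["contact_force"])
if __name__=="__main__":
    shk(); n=sys.argv[1]
    sc=optics.get_image("scene")[80:230,330:510]; tp=optics.get_image("top")[105:275,140:270]
    o=np.zeros((533,800,3),np.uint8); o[:333,:400]=cv2.resize(sc,(400,333),interpolation=2); o[:523,400:]=cv2.resize(tp,(400,523),interpolation=2)
    cv2.imwrite(f"pics/{n}.png",o)
E
python3 - <<'E'
from count import *
shk(); s=arm.read_state(); print(s["joints"].round(2).tolist())
c0=(s["position"],R.from_quat(s["ee_rot"]))
L=[441,240,48]
b=P(90,62,L=L); plan([P(90,62,L=L)],c0); print("dip from 62")
plan([P(90,f,L=L) for f in(70,77,81,81,72,62)],b)
E
```

```text
Traceback (most recent call last):
  File "count.py", line 5, in shk
    O=s["position"]+r.apply(OT); z=rs.apply([0,0,1]); print("t",s["clock"],"lip",O+rs.apply([46.5,0,76]),"tip",np.degrees(np.arccos(z[2])).round(1),"xdir",rs.apply([1,0,0]).round(2),"w",s["gripper_width"].round(1),"F",s["contact_force"])
                                                                                                                                                                                          ^^^^^^^^^^^^^^^^^^^^^^^^
AttributeError: 'float' object has no attribute 'round'
```

```bash
sed -i 's/s\["gripper_width"\].round(1)/round(s["gripper_width"],1)/' count.py
python3 - <<'E'
from count import *
shk(); s=arm.read_state(); print(s["joints"].round(2).tolist())
c0=(s["position"],R.from_quat(s["ee_rot"]))
L=[441,240,48]
b=P(90,62,L=L); plan([P(90,62,L=L)],c0); print("dip from 62")
plan([P(90,f,L=L) for f in(70,77,81,83,85,72,62)],b)
E
```

```text
t 15.5 lip [439.4 241.6  73.2] tip 50.1 xdir [-0.   0.6 -0.8] w 53.3 F [-0.3 -0.3 -1. ]
[0.88, 0.42, -0.56, 0.29, -0.89, -1.09]
slide [3.4, -1.5, 12.4] dr [0.0, 1.48, 0.01]
dip from 62
slide [7.4, -0.0, -7.7] dr [0.0, 1.0, 0.0]
slide [12.9, -0.0, -15.3] dr [0.0, 1.88, -0.0]
slide [15.6, -0.0, -19.9] dr [-0.0, 2.38, -0.0]
slide [16.8, -0.0, -22.2] dr [-0.0, 2.63, -0.0]
slide [18.0, -0.0, -24.6] dr [-0.0, 2.88, 0.0]
slide [9.0, -0.0, -9.8] dr [-0.0, 1.25, 0.0]
slide [0.0, 0.0, 0.0] dr [0.0, 0.0, 0.0]
```

>>> step_arm([
  {"slide": [1,-0.5,4],"dr": [0,0.5,0],"jaw": 42},
  {"slide": [2,-1,8],"dr": [0,1,0],"jaw": 42},
  {"slide": [3.5,-1.5,12.5],"dr": [0,1.5,0],"jaw": 42},
  {"slide": [3.5,-1.5,12.5],"dr": [0,1.5,0],"jaw": 42},
  {"slide": [3.5,-1.5,12.5],"dr": [0,1.5,0],"jaw": 42},
  {"slide": [3.5,-1.5,12.5],"dr": [0,1.5,0],"jaw": 42},
  {"slide": [3.5,-1.5,12.5],"dr": [0,1.5,0],"jaw": 42},
  {"slide": [3.5,-1.5,12.5],"dr": [0,1.5,0],"jaw": 42},
])

```text
clock: 16.5
position: [442.0, 164.8, 28.5]
ee_rot: [-0.679, 0.68, -0.195, -0.195]
contact_force: [-0.3, 0.2, -2.8]
gripper_width: 53.3
grasp_force: 63.7
```

>>> step_arm([
  {"slide": [7.5,0,-7.5],"dr": [0,1,0],"jaw": 42},
  {"slide": [13,0,-15.5],"dr": [0,1.9,0],"jaw": 42},
  {"slide": [15.5,0,-20],"dr": [0,2.4,0],"jaw": 42},
  {"slide": [15.5,0,-20],"dr": [0,2.4,0],"jaw": 42},
  {"slide": [9,0,-10],"dr": [0,1.25,0],"jaw": 42},
  {"slide": [0,0,0],"dr": [0,0,0],"jaw": 42},
  {"slide": [0,0,0],"dr": [0,0,0],"jaw": 42},
  {"slide": [0,0,0],"dr": [0,0,0],"jaw": 42},
])

```text
clock: 17.5
position: [442.3, 164.8, 28.9]
ee_rot: [-0.679, 0.68, -0.195, -0.195]
contact_force: [-1.2, 0.5, -1.9]
gripper_width: 53.5
grasp_force: 63.9
```

```bash
python3 count.py d1
```

```text
t 17.5 lip [442.2 238.5  49.5] tip 62.0 xdir [ 0.   0.5 -0.9] w 53.5 F [-1.2  0.5 -1.9]
```

View pics/d1.png

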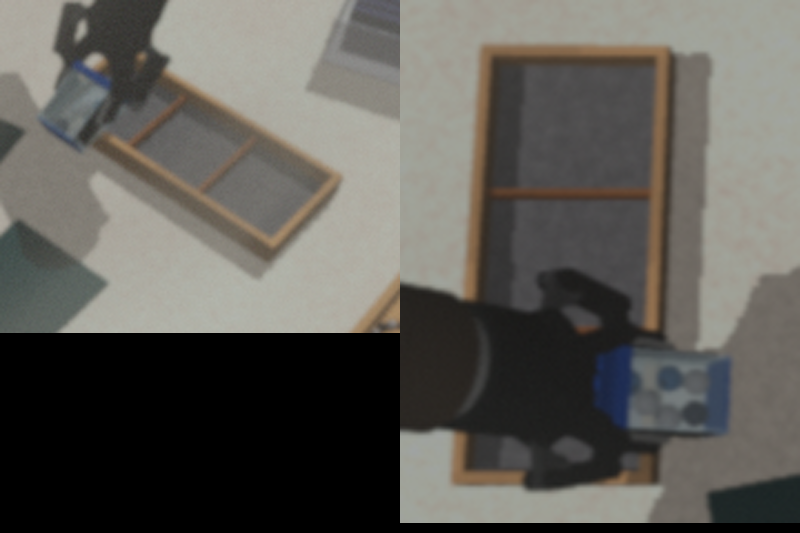

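Beads are still in the shaker at (665,395), and compartment 1 is hidden under the gripper. I try weighing to count the beads, averaging the wrist force.

```bash
cat > weigh.py <<'E'
from count import *
def weigh(n=8):
    F=[];E=[]
    for i in range(n):
        im=optics.get_image("wrist"); s=arm.read_state(); F.append(s["contact_force"]); E.append(np.r_[s["joint_efforts"],s["wrist_torque"]])
    F=np.array(F);E=np.array(E)
    print("F",F.mean(0).round(2),"sd",F.std(0).round(2),"E",E.mean(0).round(3).tolist(),"sd",E.std(0).round(3).tolist()); return im
if __name__=="__main__":
    im=weigh(); cv2.imwrite(f"pics/wr_{arm.read_state()['clock']:.2f}.png",im); shk()
E
python3 weigh.py
```

```text
F [-0.1 -0.  -2.2] sd [0.6 0.6 0.7] E [-0.034, -38.433, 10.811, 2.583, -1.277, -0.001, 1.369, 0.001, -0.008] sd [0.05, 0.155, 0.004, 0.002, 0.004, 0.0, 0.021, 0.019, 0.046]
t 18.0 lip [441.8 238.6  48.6] tip 62.0 xdir [ 0.   0.5 -0.9] w 53.1 F [-1.1 -0.6 -2.3]
```

Joint efforts are precise to about 0.004 N m, so released beads will show as steps at the same pose. I dip again, slightly deeper.

>>> step_arm([
  {"slide": [7.5,0,-7.5],"dr": [0,1,0],"jaw": 42},
  {"slide": [13,0,-15.5],"dr": [0,1.9,0],"jaw": 42},
  {"slide": [17,0,-22],"dr": [0,2.65,0],"jaw": 42},
  {"slide": [17,0,-22],"dr": [0,2.65,0],"jaw": 42},
  {"slide": [9,0,-10],"dr": [0,1.25,0],"jaw": 42},
  {"slide": [0,0,0],"dr": [0,0,0],"jaw": 42},
  {"slide": [0,0,0],"dr": [0,0,0],"jaw": 42},
  {"slide": [0,0,0],"dr": [0,0,0],"jaw": 42},
])

```text
clock: 19.0
position: [442.3, 164.7, 28.9]
ee_rot: [-0.679, 0.68, -0.195, -0.194]
contact_force: [0.0, 0.9, -2.4]
gripper_width: 53.3
grasp_force: 64.1
```

```bash
python3 weigh.py
```

```text
F [-0.4 -0.2 -1.5] sd [0.4 0.3 0.5] E [-0.118, -38.361, 10.705, 2.513, -1.202, -0.001, 1.262, -0.013, -0.009] sd [0.106, 0.214, 0.043, 0.013, 0.006, 0.0, 0.039, 0.018, 0.027]
t 19.4 lip [441.8 238.7  48.4] tip 62.0 xdir [-0.   0.5 -0.9] w 53.2 F [-0.3 -0.  -1.4]
```

Something came out: j5 changed by +0.075 and j3 by -0.106. I move to compartment 2 and count compartment 1 in the pictures.

>>> step_arm([
  {"slide": [0,-4,0],"dr": [0,0,0],"jaw": 42},
  {"slide": [0,-15,0],"dr": [0,0,0],"jaw": 42},
  {"slide": [0,-32,0],"dr": [0,0,0],"jaw": 42},
  {"slide": [0,-52,0],"dr": [0,0,0],"jaw": 42},
  {"slide": [0,-72,0],"dr": [0,0,0],"jaw": 42},
  {"slide": [0,-88,0],"dr": [0,0,0],"jaw": 42},
  {"slide": [0,-98,0],"dr": [0,0,0],"jaw": 42},
  {"slide": [0,-101,0],"dr": [0,0,0],"jaw": 42},
])

```text
clock: 20.4
position: [543.4, 164.4, 28.0]
ee_rot: [-0.679, 0.68, -0.195, -0.195]
contact_force: [-1.0, 0.8, -1.6]
gripper_width: 53.5
grasp_force: 64.0
```

```bash
cat > tray.py <<'E'
from weigh import *
def tray(xlo=390,xhi=695,show=True):
    for n in("top","scene"):
        im=optics.get_image(n); b=cv2.imread(f"pics/{n}0.png"); c=cam(n)
        g=lambda x:cv2.GaussianBlur(x,(3,3),0).astype(float)
        d=np.abs(g(im)-g(b)).max(2)>28
        m=np.zeros(d.shape,np.uint8); q=proj(c,[[xlo,206,15],[xhi,206,15],[xhi,332,15],[xlo,332,15]])
        cv2.fillPoly(m,[q.round().astype(int)],1)
        k,lab,stt,cen=cv2.connectedComponentsWithStats((d&(m>0)).astype(np.uint8))
        print(n,[(int(stt[i,4]),cast(c,cen[i],17)[0,:2].round().tolist(),im[int(cen[i][1]),int(cen[i][0])].tolist()) for i in range(1,k) if stt[i,4]>12])
        cv2.imwrite(f"pics/{n}_{arm.read_state()['clock']:.2f}.png",im)
if __name__=="__main__":
    import sys; weigh(6); shk(); tray(*map(float,sys.argv[1:3]))
E
python3 tray.py 393 489
```

```text
F [ 0.1 -0.  -1.2] sd [0.3 0.3 0.3] E [-0.152, -44.535, 12.697, 2.953, -1.131, 0.004, 1.276, -0.013, 0.004] sd [0.062, 0.113, 0.1, 0.028, 0.014, 0.005, 0.024, 0.036, 0.044]
t 20.7 lip [542.5 238.4  49. ] tip 62.0 xdir [ 0.   0.5 -0.9] w 53.3 F [ 0.2  0.4 -0.9]
top [(80, [443.0, 207.0], [54, 70, 87]), (71, [456.0, 287.0], [57, 42, 35]), (39, [447.0, 254.0], [65, 45, 33]), (74, [434.0, 286.0], [73, 52, 39])]
scene [(47, [474.0, 326.0], [56, 60, 62]), (223, [453.0, 280.0], [53, 58, 57]), (91, [449.0, 215.0], [74, 88, 100])]
```

```bash
cat > asc.py <<'E'
from h import *
def asc(f,n,xlo,xhi,ylo=206,yhi=332):
    im=cv2.imread(f); b=cv2.imread(f"pics/{n}0.png"); c=cam(n)
    q=proj(c,[[xlo,ylo,15],[xhi,ylo,15],[xhi,yhi,15],[xlo,yhi,15]]); x0,y0=q.min(0).astype(int);x1,y1=q.max(0).astype(int)
    v=im.max(2).astype(int)
    for r in range(y0,y1): print(''.join("0123456789ABCDEFGHIJ"[min(19,v[r,x]//10)] for x in range(x0,x1)))
if __name__=="__main__":
    import sys; asc(sys.argv[1],sys.argv[2],*map(float,sys.argv[3:]))
E
ls pics; f=$(ls pics/top_20*|tail -1); python3 asc.py $f top 393 489
```

```text
c2.png
c3.png
c4.png
crop.png
d1.png
scene0.png
scene_20.80.png
top0.png
top_20.75.png
w1.png
w5.png
wr_18.00.png
wr_19.40.png
FFEEB766789999999999999999999999999999999999999999987766666789
FFFEB766667777777788887777778888888888888888888878776666666679
FFFEB755556666666777777777777777777777777777777777776667665679
FFEDA755555555556777777777777777777777777777777777777777765579
FFEDA655555555556777877777777777777777777777887777777776655689
FFEDA655555555556788777777777777777777777777777777777766555679
FFEDA655555555567888877777777777777777777777777777777765555689
FFED9655555555566787777777777777777777777777777777776655555689
FFEC9655555555556788777777777777777777777777777777776655555689
FFEC9655555555556777877777767776667777777777777777766555555689
FFEC8655555555567787777777666665556677777777777777765555555689
FEEB8655555555567777777777765555555567777777777777655555555689
EEDB8655555555667887777788876545555567777777777776555555555689
EEDB7555555555667877777899986555555567777777777776555555555679
EEDB7555555555567765667899987655555567777777777765555555555679
EEDB755555555556654444578998
[... 1161 characters left out ...]
5556799
ECA65555555566778877888887777777777655555555555555555555556899
ECA75555556556777777888887777777776655555555555555555555556899
EC965555566556778777778777777777776555555555555555555555556899
EC965555555656778777778777777877777655555555555555555555556899
EC965555555556778777777777777888777655555555555555555555556899
EC865555555566788877778877777887777655555555555555555555556899
EB865555555667888888888877777887777766555555555555555555556899
EB866655555567788888888887777887777777665555555555555555556899
EB866555555567787888888888778887777777766555555555555555557899
EB865655566667877788888888888887777777776555555555555555557899
DB766666666667777777777777777777777777776655555555555555567899
```

```bash
python3 - <<'E'
from h import *
for n,f in(("top","pics/top_20.75.png"),("scene","pics/scene_20.80.png")):
    im=cv2.imread(f); b=cv2.imread(f"pics/{n}0.png"); c=cam(n)
    q=proj(c,[[393,206,15],[489,206,15],[489,332,15],[393,332,15]]); x0,y0=q.min(0).astype(int);x1,y1=q.max(0).astype(int); print(n,x0,y0)
    if n=="top": y0+=8;y1-=12;x0+=10;x1-=8
    # ratio to base, 10=unchanged
    r=(im.astype(float).mean(2)/b.mean(2)*10).round().astype(int)
    sat=(im[...,0].astype(int)-im[...,2])
    for y in range(y0,y1): print(''.join("0123456789ABCDEFGHIJ"[min(19,r[y,x])] for x in range(x0,x1)),' ',''.join(".abcdefghij"[max(0,min(10,(sat[y,x]-4)//6))] for x in range(x0,x1)))
E
```

```text
top 159 212
BBBBBBBBBBBBBBBBBBBBBBABBBBBBBBBBBBBBBBBBBB9   ............................................
BBBBBBBBBBBBBBBAAAAAAA9AABBBBBBBBBBBBBBBBA98   ............................................
BBBBBBBBBBBBBBA9877888889ABBBBBBBBBBBBBBA988   ..............abbba.........................
BBBBBBBBBBBBBA987766677889ABBBBBBBBBBBBAA888   .............aceedcb........................
BBBBBBBBBBBBAA9988766788889BBBBBBBBBBBBA9888   .............cfggfdca.......................
BBBBBBBBBBABAAAA9876678888ABBBBBBBBBBBA98888   ............aeghhfecb.......................
BBBBBBBA98899AAA9877678888ABBBBBBBBBBBA98888   ............aehihgedb.......................
BBBBBB98666678999877678888AAAAABBBBABA988888   ............adghhgecb.......................
BBBBA986555556888876788999998799999999888888   .............ceggfdb.......aa...............
BBBBA86555555578887789AAA9876667888888888888   ..............bdddb......acdbaa.............
BBBBA8666555557888889ABBA9877666678888888888   ................a.......adfedcbaa...........
BBBBA86665555578889AABBBA9877666678888888888   ........................befed
[... 5771 characters left out ...]
BBAAABCDEEEDDDDEDEEEDDDCB987   .............................................a.a.......a...
AAAAAAAAAAAAAAAAAAAAAA998887889AAAABCDEEEDDDDDDDEEEDDDDB987   ............................................a..............
9AAAAAAAAAAAAAAAAAAA9A9A988888999ABCDEDDDDDEEDDEEDDDDDCA988   ..............................................a............
89AAAAAAAAAAAAAAAAAAA9AAA999888899BDDEDDDDDEEDDDEEEDDCBA988   ..........................................a..a.............
8899AAABABAAAAAAAA9A9A9AA9AAA98889ACDCDDDDEDEEEDEDDDDCA9988   ...........................................a....a..........
88899AAAAAAAAAAAAAAA9AAAAABBBA98899AABDDDDDDDDDDDDDDBA99987   .......................................a..a..a.............
```

Compartment 1 seems to hold about five beads: blue blobs at tray px (182,226), (182,237) and (194,231), and black ones to their left. I use the last picture to confirm this and to see what is still in the shaker.

```bash
python3 - <<'E'
from h import *
t=cv2.imread("pics/top_20.75.png"); s=cv2.imread("pics/scene_20.80.png"); w=cv2.imread("pics/wr_19.40.png")
o=np.zeros((600,800,3),np.uint8)
e=lambda im,sz:cv2.convertScaleAbs(cv2.resize(im,sz,interpolation=2),alpha=1.6)
o[:330,:420]=e(t[205:260,158:228],(420,330)); o[330:600,:420]=e(t[155:225,165:274],(420,270))
o[:300,420:]=e(s[85:165,345:446],(380,300)); o[300:600,420:]=e(w[150:400,160:477],(380,300))
cv2.imwrite("pics/last.png",o)
E
```

```text
(no output)
```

View pics/last.png

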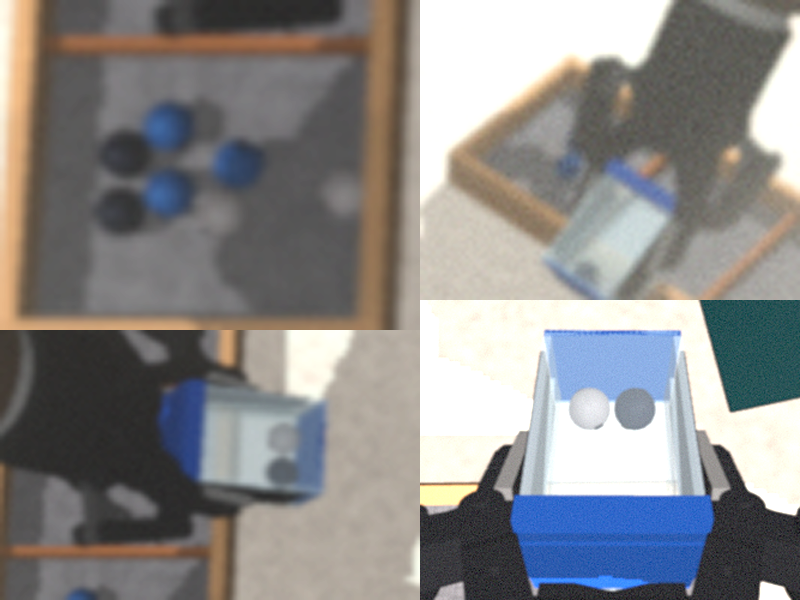

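The last picture shows seven beads already in compartment 1: blue (168,125), (168,193) and (238,163), black (125,153) and (122,210), silver (220,212) and (340,195). Only two remain in the shaker, silver (590,408) and black (635,408). My fix is to pour those two into compartment 2, stand the shaker down, then carry two beads from compartment 1 to compartment 3 with the fingers.

>>> step_arm([
  {"slide": [7.5,0,-7.5],"dr": [0,1,0],"jaw": 42},
  {"slide": [13,0,-15.5],"dr": [0,1.9,0],"jaw": 42},
  {"slide": [17,0,-22],"dr": [0,2.65,0],"jaw": 42},
  {"slide": [18,0,-24.5],"dr": [0,2.9,0],"jaw": 42},
  {"slide": [19.5,0,-28],"dr": [0,3.25,0],"jaw": 42},
  {"slide": [19.5,0,-28],"dr": [0,3.25,0],"jaw": 42},
  {"slide": [19.5,0,-28],"dr": [0,3.25,0],"jaw": 42},
  {"slide": [19.5,0,-28],"dr": [0,3.25,0],"jaw": 42},
])

```text
clock: 21.8
position: [543.1, 162.7, 62.8]
ee_rot: [-0.618, 0.619, -0.342, -0.343]
contact_force: [-0.2, 0.2, -0.5]
gripper_width: 53.1
grasp_force: 64.1
```

```bash
python3 - <<'E'
from weigh import *
im=weigh(3); cv2.imwrite("pics/wr_p2.png",im); shk()
s=arm.read_state(); cur=(s["position"],R.from_quat(s["ee_rot"]))
b=P(90,60,L=[542,240,55]);plan([P(90,75,L=[542,240,52]),P(90,60,L=[542,240,60])],cur)
# shaker region gray in wrist, for presence of beads
g=cv2.cvtColor(im,cv2.COLOR_BGR2GRAY)
for f in("pics/wr_19.40.png","pics/wr_p2.png"):
    g=cv2.resize(cv2.cvtColor(cv2.imread(f),cv2.COLOR_BGR2GRAY)[170:320,245:395],(38,25),interpolation=3)
    for r in g: print(''.join("0123456789ABCDEFGHIJKLMNOP"[v//10] for v in r))
    print()
E
```

```text
F [ 0.3 -0.1 -1.2] sd [0.4 0.3 0.4] E [0.007, -50.095, 11.249, 2.633, -1.839, 0.0, 1.965, 0.021, -0.013] sd [0.014, 0.042, 0.003, 0.001, 0.002, 0.0, 0.054, 0.018, 0.016]
t 21.95 lip [543.  238.   48.9] tip 88.0 xdir [ 0.  0. -1.] w 53.2 F [ 0.7 -0.5 -1.7]
slide [-12.4, 0.9, 6.8] dr [0.01, -1.62, -0.01]
slide [-24.1, 0.9, 10.0] dr [0.01, -3.49, -0.01]
GGGGGEFFFFFFFFFFFFFFFFFFFFGGGFFFFFGGGG
GGHGFBAAAAA9A9999999999999AAAAAABCGGGG
GGGGGDBAAAAAAAAAAAAAAAAAAAAAAAAADFGGGG
GGGGGEBAAAAAAAAAAAAAAAAAAAAAAAAACFGGGH
GGGECDBAAAAAAAAAAAAAAAAAAAAAAAAACDDGGG
GGHDDDBBAAAAAAAAAAAAAAAAAAAAAAAACDCGGG
GGHCDCCBAAAAAAAAAAAAAAAAAAAAAAAABCCGGG
GGFCCBDBAAAAAAAAAAAAAAAAAAAAAAACBCCEGG
GGECCBFCAAAAAABAAAAAAAAAAAAAAAADBBCDGG
HGDCCBECBAABCDDDCBAAA998999AAAADBBCCGG
MJEDCCEDCCCDEEEEEDCB98899999CCBCCACCGG
MMECBCEFHHDDEEEFEEFE89999999GHEDCACCFG
MLCCBCEGIHDDEEEEEEFF89999999GIFDCACCDG
MJCCBDEGIIGDDEEEDEIIC889999DIIFDCABCCG
KFCCBDEGIIIHFEEDEIIIIECBBDHIIIFDCABCCF
9ADBBDFGIIIIIIIIIIIIIIIIIIIIIIGEDAACC9
9BCBBDFGIIIIIIIIIIIIIIIIIIIIIIGEDAACC9
8CCBBEFHIIIIIIIIIIIIIIIIIIIIIIGEDA9CC9
8CCBBEGHIIIIIIIIIIIIIIIIIIIIIIGEDB9BCA
8DCBBE
[... 503 characters left out ...]
JICCABA99999999999999999999999AABCGII
IJGCBADA99999999999999999999999BAACEII
IJFCBACA99999999999999999999999BAACDII
IGBCBACBBBBBBBBBBBBBBBBBBBBBBBABA9CCHI
ECBCABCDFGGGGGFGGGGFGGGGGGIIIHDBB9BCHJ
CBBCABCEFGGGGGGGGGGGGGGGGGIIIHEBB9BCFI
CBCBABCEFGGGGGGGGGGGGGGGGGGHGGDCB9ACDI
BACB9BDEFGGGGGGGGGGGGGGGGGGGGGDCB9ACCG
9ACB9CDEGGGGGGGGGGGGGGGGGGGGGGECB99CB9
9BCA9CDEGGGGGGGGGGGGGGGGGGGGGGECB99BC9
8CCAACDEGGGGGGGGGGGGGGGGGGGGGGECC98BC9
8CB9ACDFGGGGGGGGGGGGGGGGGGGGGGECC98AC9
8CB9ADDFGGGGGGGGGGGGGGGGGGGGGGFDCA8ACA
ACA9ADEFGGGGGGGGGGGGGGGGGGGGGGFDCA89CB
BCA9ADEFGGGGGGGGGGGGGGGGGGGGGGFDCA89BC
CCA9BDEFGGGGGGGGGGGGGGGGGGGGGGFDDB88BC
BB99ACDEEEEEEFFEEEEEEEEEEEEFFFEDCA88AB
77777777777777777777777777777777777777
```

No beads show in the shaker now. I bring it back upright and over the mat.

```bash
python3 - <<'E'
from count import *
s=arm.read_state(); cur=(s["position"],R.from_quat(s["ee_rot"]))
rs=cur[1]*(R.from_euler('y',-30,degrees=True)*D).inv(); O0=cur[0]+cur[1].apply(OT); O1=np.array([536,90,100.]);O2=np.array([528,-3.5,30.])
print(O0)
f=[.05,.17,.31,.46,.62,.78,.92,1]
plan([P(90,88-74*t,O=O0+(O1-O0)*t) for t in f],cur)
l=P(90,14,O=O1); print()
f=[.08,.25,.45,.65,.82,.94,1]
plan([P(90,14*(1-t),O=O1+(O2-O1)*t) for t in f],l)
E
```

```text
[542.8 160.4  92.7]
slide [1.3, 0.4, 1.1] dr [0.01, -0.46, -0.01]
slide [5.0, 1.2, 3.4] dr [0.01, -1.57, -0.01]
slide [10.2, 2.1, 5.8] dr [0.01, -2.86, -0.01]
slide [16.8, 3.1, 8.4] dr [0.01, -4.25, -0.01]
slide [25.1, 4.2, 11.2] dr [0.0, -5.73, -0.01]
slide [34.7, 5.3, 14.5] dr [0.0, -7.21, -0.01]
slide [43.9, 6.2, 17.9] dr [0.0, -8.5, -0.01]
slide [49.5, 6.8, 20.1] dr [0.0, -9.24, -0.01]

slide [8.5, 0.6, 2.8] dr [-0.0, -0.14, 0.0]
slide [26.5, 2.0, 8.7] dr [0.0, -0.44, 0.0]
slide [47.8, 3.6, 15.7] dr [0.0, -0.79, 0.0]
slide [69.1, 5.2, 22.6] dr [-0.0, -1.14, 0.0]
slide [87.3, 6.6, 28.4] dr [-0.0, -1.44, 0.0]
slide [100.2, 7.5, 32.6] dr [0.0, -1.65, 0.0]
slide [106.6, 8.0, 34.6] dr [-0.0, -1.75, 0.0]
```

>>> step_arm([
  {"slide": [1.5,0.5,1],"dr": [0,-0.5,0],"jaw": 42},
  {"slide": [5,1,3.5],"dr": [0,-1.6,0],"jaw": 42},
  {"slide": [10,2,6],"dr": [0,-2.85,0],"jaw": 42},
  {"slide": [17,3,8.5],"dr": [0,-4.15,0],"jaw": 42},
  {"slide": [25,4,11],"dr": [0,-5.45,0],"jaw": 42},
  {"slide": [34.5,5.5,14.5],"dr": [0,-6.75,0],"jaw": 42},
  {"slide": [44,6,18],"dr": [0,-8.05,0],"jaw": 42},
  {"slide": [49.5,7,20],"dr": [0,-9.25,0],"jaw": 42},
])

```text
clock: 22.95
position: [535.8, 119.8, 95.4]
ee_rot: [-0.7, 0.7, 0.1, 0.101]
contact_force: [0.2, -1.3, -1.8]
gripper_width: 53.3
grasp_force: 64.2
```

>>> step_arm([
  {"slide": [8.5,0.5,3],"dr": [0,-0.15,0],"jaw": 42},
  {"slide": [26.5,2,8.5],"dr": [0,-0.45,0],"jaw": 42},
  {"slide": [48,3.5,15.5],"dr": [0,-0.8,0],"jaw": 42},
  {"slide": [69,5,22.5],"dr": [0,-1.15,0],"jaw": 42},
  {"slide": [87.5,6.5,28.5],"dr": [0,-1.45,0],"jaw": 42},
  {"slide": [100,7.5,32.5],"dr": [0,-1.65,0],"jaw": 42},
  {"slide": [106.5,8,34.5],"dr": [0,-1.75,0],"jaw": 42},
  {"slide": [106.5,8,34.5],"dr": [0,-1.75,0],"jaw": 42},
])

```text
clock: 23.95
position: [527.6, 26.5, 31.0]
ee_rot: [-0.682, 0.684, 0.183, 0.183]
contact_force: [-0.8, 0.8, -1.3]
gripper_width: 53.2
grasp_force: 64.2
```

```bash
python3 - <<'E'
from count import *
from tray import tray
shk(); s=arm.read_state(); cur=(s["position"],R.from_quat(s["ee_rot"]))
print(cur[0]+cur[1].apply(OT)); plan([P(90,0,O=[528,-3.5,2.5])],cur)
tray()
E
python3 - <<'E'
import sys; sys.path.insert(0,'.')
from h import *
import glob
f=sorted(glob.glob("pics/top_2*.png"))[-1]; im=cv2.imread(f); b=cv2.imread("pics/top0.png"); print(f)
# ratio + blue map over whole tray
for y in range(128,258):
    r=(im[y,164:224].astype(float).mean(1)/b[y,164:224].mean(1)*10).round().astype(int)
    sat=(im[y,164:224,0].astype(int)-im[y,164:224,2])
    print(y,''.join('+' if s>14 else ("." if 9<=v<=10 else "0123456789ABCDEFGHIJ"[min(19,v)]) for v,s in zip(r,sat)))
E
```

```text
t 23.95 lip [527.5  42.9 105.7] tip 0.1 xdir [ 0.  1. -0.] w 53.2 F [-0.8  0.8 -1.3]
[527.3  -3.6  29.7]
slide [13.5, -0.7, 23.6] dr [-0.0, -0.0, -0.02]
top [(36, [547.0, 321.0], [124, 124, 128]), (13, [461.0, 278.0], [74, 52, 39]), (24, [452.0, 294.0], [39, 38, 37]), (14, [448.0, 252.0], [78, 54, 39]), (29, [438.0, 219.0], [127, 126, 130]), (22, [431.0, 294.0], [41, 40, 39]), (23, [429.0, 264.0], [130, 130, 133])]
scene [(133, [446.0, 279.0], [76, 72, 68]), (16, [397.0, 213.0], [80, 87, 90])]
pics/top_24.00.png
128 CCCCCCCCCCCCCCCCCCCCCCCCCCCCCCCCCCCCCCCCCCCCCCCCCCCCCCCCCCCC
129 CCCCCCCCCCCCCCCCCCCCCCCCCCCCCCCCCCCCCCCCCCCCCCCCCCCCCCCCCCCC
130 CCCCCCCBCCCCCCCCCCCCCCCCCCCCCCCCCCCCCCCCCCCCCCCCCCCCCCCCCCCC
131 CCCCCCCCCCCCCCCCCCCCCCCCCCCCCCCCCCCCCCCCCCCCCCCCCCCCCCCCCCCC
132 CCCCCCCCCCCCCCCCCCCCCCCCCCCCCCCCCCCCCCCCCCCCCCCCCCCCCCCCCCCC
133 CCCCCCCCCCCCCCCCCCCCCCCCCCCCCCCCCCCCCCCCCCCCCCCCCCCCCCCCCCCC
134 CCCCCCCCCCCCCCCCCCCCCCCCCCCCCCCCCCCCCCCCCCCCCCCCCCCBCCCCCCCC
135 CCCCCCCCCCCCCCCCCCCCCCCCCCCCCCCCCCCCCCCCCCCCCCCCCCCCCCCCCCCC
136 CCCCCCCCCCCCCCCCCCCCCCCCCCCCCCCCCCCCCCCCCCCCCCCCCCCCCCCCCC
[... 7167 characters left out ...]
CCCCCCCCCCCCCCCCCCCCCCCCCCCCCCCCCCCCCCCCCCCCCCCCCC
248 CCCCCCCCCCCCCCCCCCCCCCCCCCCCCCCCCCCCCCCCCCCCCCCCCCCCCCCCCCCC
249 CCCCCCCCCCCCCCCCCCCCCCCCCCCCCCCCCCCCCCCCCCCCCCCCCCCCCCCCCCCC
250 CCCCCCCCCCCCCCCCCCCCCCCCCCCCCCCCCCCCCCCCCCCCCCCCCCCCCCCCCCCC
251 CCCCCCCCCCCCCCCCCCCCCCCCCCCCCCCCCCCCCCCCCCCCCCCCCCCCCCCCCCCC
252 CCCCCCCCCCCCCCCCCCCCCCCCCCCCCCCCCCCCCCCCCCCCCCCCCCCCCCCCCCCC
253 CCCCCCCCCCCCCCCCCCCCCCCCCCCCCCCCCCCCCCCCCCCCCCCCCCCCCCCCCCCC
254 CCCCCCCCCCCCCCCCCCCCCCCCCCCCCCCCCCCCCCCCCCCCCCCCCCCCCCCCCCCC
255 CCCCCCCCCCCCCCCCCCCCCCCCCCCBCCCCCCCCCCCCCCCCCCCCCCCCCCCCCCCC
256 CCCCCCCCCCCCCCCCCCCCCCCCCCCCCCCCCCCCCCCCCCCCCCCCBCCCCCCCCCCB
257 CCCCCCCCCCCCCCCCCCCCCCCCCCCCCCCCCCCCCCCCCCCCCCCCCCCCCCCCCCCC
```

The pixel map shows all nine beads in the tray. Compartment 2 has two, px (169,187) and (170,195). Compartment 1 has seven, with a lone silver one at px (214,237). I put the shaker down and release it.

>>> step_arm([
  {"slide": [3.5,-0.5,6],"dr": [0,0,0],"jaw": 42},
  {"slide": [8,-0.5,14],"dr": [0,0,0],"jaw": 42},
  {"slide": [11.5,-0.5,20],"dr": [0,0,0],"jaw": 42},
  {"slide": [13,-0.5,22.5],"dr": [0,0,0],"jaw": 42},
  {"slide": [13.5,-0.5,23.5],"dr": [0,0,0],"jaw": 42},
  {"slide": [13.5,-0.5,23.5],"dr": [0,0,0],"jaw": 42},
  {"slide": [13.5,-0.5,23.5],"dr": [0,0,0],"jaw": 60},
  {"slide": [13.5,-0.5,23.5],"dr": [0,0,0],"jaw": 78},
])

```text
clock: 25.05
position: [528.6, 26.9, 4.1]
ee_rot: [-0.683, 0.684, 0.183, 0.183]
contact_force: [0.6, -0.6, 0.1]
gripper_width: 76.0
grasp_force: 0.0
```

>>> step_arm([
  {"slide": [0,0,0],"dr": [0,0,0],"jaw": 80},
  {"slide": [0,0,0],"dr": [0,0,0],"jaw": 80},
  {"slide": [0,0,-15],"dr": [0,0,0],"jaw": 80},
  {"slide": [0,0,-40],"dr": [0,0,0],"jaw": 80},
  {"slide": [0,0,-75],"dr": [0,0,0],"jaw": 80},
  {"slide": [0,0,-110],"dr": [0,0,0],"jaw": 80},
  {"slide": [0,0,-140],"dr": [0,0,0],"jaw": 80},
  {"slide": [0,0,-150],"dr": [0,0,0],"jaw": 80},
])

```text
clock: 26.05
position: [529.2, -49.3, 136.4]
ee_rot: [-0.683, 0.684, 0.181, 0.184]
contact_force: [0.3, 0.0, 0.0]
gripper_width: 80.3
grasp_force: 0.0
```

```bash
python3 - <<'E'
from h import *
st(); s=arm.read_state(); cur=(s["position"],R.from_quat(s["ee_rot"]))
c=cam("top")
for n,p in dict(S1=(214.5,237.3),B3=(197,232.3),S2=(193,240.5),B1=(185.5,225.5),B2=(185.5,237),K1=(177,230.3),K2=(177,240),S3=(169.5,186.5),K3=(170.5,195.5)).items(): print(n,cast(c,p,17)[0,:2])
im=optics.get_image("top"); h,ss,v=cv2.split(cv2.cvtColor(im,cv2.COLOR_BGR2HSV))
for k in blobs((h>108)&(h<125)&(ss>140)&(v>70),60): print("lid",cv2.boundingRect(k),rect(c,k,82))
r=goal([0,0,0],90,0)[1]
plan([(np.array(p,float),r) for p in([480,120,150],[438,222,60],[438,222,-29])],cur)
E
```

```text
{'clock': np.float64(26.05), 'joints': array([-0.1,  0.4, -0.1, -0.6, -1.2,  0.4]), 'position': array([529.2, -49.3, 136.4]), 'contact_force': array([0.3, 0. , 0. ]), 'gripper_width': np.float64(80.31), 'grasp_force': np.float64(0.0)}
S1 [436.8 217.6]
B3 [447.3 255.8]
S2 [429.5 263.3]
B1 [461.8 281.4]
B2 [436.9 279.8]
K1 [451.2 298.9]
K2 [430.3 297.5]
S3 [547.7 321.9]
K3 [527.5 318.3]
lid (306, 179, 24, 25) ((527.8316650390625, -3.3743515014648438), (50.5322380065918, 47.61131286621094), 0.5913324952125549)
slide [-153.5, 49.5, 72.5] dr [-0.04, 3.74, -0.01]
slide [-197.0, 92.2, 201.2] dr [-0.04, 3.74, -0.01]
slide [-152.6, 92.6, 278.3] dr [-0.04, 3.74, -0.01]
```

The shaker stands on the mat with its lid at (527.8,-3.4). Next I move over the lone silver bead at (437,218).

>>> step_arm([
  {"slide": [-45,12,10],"dr": [0,0.9,0],"jaw": 60},
  {"slide": [-95,30,40],"dr": [0,1.9,0],"jaw": 45},
  {"slide": [-150,50,75],"dr": [0,3,0],"jaw": 32},
  {"slide": [-166,64,105],"dr": [0,3.75,0],"jaw": 32},
  {"slide": [-178,76,137],"dr": [0,3.75,0],"jaw": 32},
  {"slide": [-190,86,170],"dr": [0,3.75,0],"jaw": 32},
  {"slide": [-196,92,195],"dr": [0,3.75,0],"jaw": 32},
  {"slide": [-197,93,201],"dr": [0,3.75,0],"jaw": 32},
])

```text
clock: 27.1
position: [433.9, 223.3, 56.6]
ee_rot: [0.707, -0.707, -0.0, 0.002]
contact_force: [-0.0, -0.0, -0.7]
gripper_width: 32.0
grasp_force: 0.0
```

```bash
python3 - <<'E'
from h import *
st(); s=arm.read_state(); cur=(s["position"],R.from_quat(s["ee_rot"])); w=cam("wrist")
im=optics.get_image("wrist"); cv2.imwrite("pics/wr_s1.png",im); 
r=goal([0,0,0],90,0)[1]
plan([(np.array(p,float),r) for p in([437,222,-29],)],cur)
for n,p in dict(S1=(436.8,217.6),B3=(447.3,255.8),S2=(429.5,263.3)).items(): print(n,proj(w,[[*p,17]]))
g=cv2.cvtColor(im,cv2.COLOR_BGR2GRAY)
# fingertip area rows 215..300
for y in range(195,300,4): print(y,''.join("0123456789ABCDEFGHIJKLMNOP"[v//10] for v in g[y,220:420:3]))
E
```

```text
{'clock': np.float64(27.1), 'joints': array([ 0.8,  0.3, -0.5, -0. , -0.8, -0.8]), 'position': array([433.9, 223.3,  56.6]), 'contact_force': array([-0. , -0. , -0.7]), 'gripper_width': np.float64(32.03), 'grasp_force': np.float64(0.0)}
slide [1.0, -3.4, 85.6] dr [0.02, -0.02, 0.0]
S1 [[313.5 203.1]]
B3 [[298.7 255.1]]
S2 [[324.3 264.6]]
195 FFGFFFGFFFGFFFFFEEFFEEEEEEEEEEEEEEEEEEEEEEEDEEEEEEEDDDDDFGFFIKJKKKK
199 AA9A7599AA9999999999999AAA879ABCBAA99A9889999899899A6656GFGFIJJKJJJ
203 98A98599999AAA9A9A99999A9989ACDEEDBAAA999999999A999A7656GGFFJJJJJKK
207 9A9A8589AA99A9999999A9999999CDEEFEDAAA9AA99999AA99A96657GFGFJKKKJKK
211 99AA95899A99AAAAAA9A9999999ABDFGEEBA9999999AABA9A9985658FGGGJJKKKKK
215 99999579AA99999AAAAA9999999AABDED999999AAA99AA99A9976659GGFGJKKKKJK
219 99AAA5699A998989A9999A9AA9AAA9999999999AAA9AAA9A9A987659GFFGJJJJJJJ
223 99AAA5599AA9999A99A99AAA9A9999A99999AA9AA99A9A9A9998665AGFGGJJJKKJJ
227 9899A659A9A99A9998989999758A9AAA9999999A99999AAA9998665BGGGGJKKKJJK
231 999A975AAA99899AA9AA9886666788999999999999999AA9AA99655CFFGHJJJJJJK
235 998AA869BBA9999AA9999966766668987787
[... 483 characters left out ...]
877661374678865689BBCCCA999AA97126676657FFFGKJJJKKJJ
267 9999AA85899844367765226766666769BCEEEDC9999996116776423CFGGKKJJJKKJ
271 999AA98589732137766323779A976679CEGGFE9A9999A711576762226FGJJJKKJJJ
275 AA99A99489323257676232679AA865337DEED9999AAAA6213667633238HKKJKJJKK
279 9AA99A957623326677511334777842233348A999899996121666752223GKJJKJJKJ
283 9999A9A6622334676620233356653344444479999A9995102667672221CJJKKKJJK
287 AA9AA99542121667761221445765345555547799AA99950214776640123IJKKKJJJ
291 A99A9996202137666522215457763456666577999A99951212677652232CKKKKKKK
295 B9999AA62231576773222155322565687753569AAAA99611125766622124JKKJKKK
299 AAAA9992121266666321235221324986430222899A999721213766742211CKJJJKJ
```

The bead shows at px (313,208) in the wrist view, as predicted. The fingertips measure about 40 mm behind the TCP at this opening. I descend and close.

>>> step_arm([
  {"slide": [0,-3,20],"dr": [0,0,0],"jaw": 32},
  {"slide": [0,-3,40],"dr": [0,0,0],"jaw": 32},
  {"slide": [0,-3,58],"dr": [0,0,0],"jaw": 32},
  {"slide": [0,-3,70],"dr": [0,0,0],"jaw": 32},
  {"slide": [0,-3,78],"dr": [0,0,0],"jaw": 32},
  {"slide": [0,-3,83],"dr": [0,0,0],"jaw": 32},
  {"slide": [0,-3,84],"dr": [0,0,0],"jaw": 32},
  {"slide": [0,-3,84],"dr": [0,0,0],"jaw": 26},
])

```text
clock: 28.15
position: [438.8, 223.4, -25.3]
ee_rot: [-0.707, 0.708, -0.0, 0.0]
contact_force: [0.2, 0.7, -0.3]
gripper_width: 25.6
grasp_force: 0.0
```

>>> step_arm([
  {"slide": [0,0,0],"dr": [0,0,0],"jaw": 22},
  {"slide": [0,0,0],"dr": [0,0,0],"jaw": 18},
  {"slide": [0,0,0],"dr": [0,0,0],"jaw": 12},
  {"slide": [0,0,0],"dr": [0,0,0],"jaw": 8},
  {"slide": [0,0,0],"dr": [0,0,0],"jaw": 8},
  {"slide": [0,0,0],"dr": [0,0,0],"jaw": 8},
  {"slide": [0,0,0],"dr": [0,0,0],"jaw": 8},
  {"slide": [0,0,0],"dr": [0,0,0],"jaw": 8},
])

```text
clock: 29.15
position: [438.7, 223.4, -25.4]
ee_rot: [-0.707, 0.708, -0.0, 0.0]
contact_force: [-0.5, 0.6, 5.0]
gripper_width: 14.1
grasp_force: 58.8
```

The width is 14 mm, not 18, so the pads pinch about 6 mm above the bead's middle. That puts the tips about 48 mm behind the TCP. I reopen, go 11 mm lower and close again.

>>> step_arm([
  {"slide": [0,0,0],"dr": [0,0,0],"jaw": 26},
  {"slide": [0,0,0],"dr": [0,0,0],"jaw": 32},
  {"slide": [0,0,5],"dr": [0,0,0],"jaw": 32},
  {"slide": [0,0,10],"dr": [0,0,0],"jaw": 32},
  {"slide": [0,0,11],"dr": [0,0,0],"jaw": 32},
  {"slide": [0,0,11],"dr": [0,0,0],"jaw": 24},
  {"slide": [0,0,11],"dr": [0,0,0],"jaw": 18},
  {"slide": [0,0,11],"dr": [0,0,0],"jaw": 10},
])

```text
clock: 30.15
position: [441.0, 224.8, -29.2]
ee_rot: [0.708, -0.706, 0.001, -0.003]
contact_force: [-12.6, -5.1, 59.4]
gripper_width: 14.6
grasp_force: 73.5
```

>>> step_arm([
  {"slide": [0,0,0],"dr": [0,0,0],"jaw": 10},
  {"slide": [0,0,0],"dr": [0,0,0],"jaw": 10},
  {"slide": [0,0,0],"dr": [0,0,0],"jaw": 10},
  {"slide": [0,0,-8],"dr": [0,0,0],"jaw": 10},
  {"slide": [0,0,-25],"dr": [0,0,0],"jaw": 10},
  {"slide": [0,0,-45],"dr": [0,0,0],"jaw": 10},
  {"slide": [0,0,-60],"dr": [0,0,0],"jaw": 10},
  {"slide": [0,0,-65],"dr": [0,0,0],"jaw": 10},
])

```text
clock: 31.15
position: [438.7, 223.4, 28.7]
ee_rot: [-0.707, 0.708, 0.0, 0.0]
contact_force: [-0.1, 0.5, 0.4]
gripper_width: 14.1
grasp_force: 58.7
```

```bash
cat > bl.py <<'E'
from h import *
def bmap(im,rows,cols=(164,224)):
    b=cv2.imread("pics/top0.png")
    for y in range(*rows):
        a=slice(*cols); r=(im[y,a].astype(float).mean(1)/b[y,a].mean(1)*10).round().astype(int); sat=im[y,a,0].astype(int)-im[y,a,2]
        print(y,''.join('+' if s>14 else "0123456789ABCDEFGHIJ"[min(19,v)] for v,s in zip(r,sat)))
E
python3 - <<'E'
from bl import *
st(); s=arm.read_state(); cur=(s["position"],R.from_quat(s["ee_rot"])); r=goal([0,0,0],90,0)[1]
plan([(np.array(p,float),r) for p in([642,245,s["position"][2]],[642,245,-30])],cur)
E
```

```text
{'clock': np.float64(31.15), 'joints': array([ 0.8,  0.4, -0.5, -0. , -0.7, -0.8]), 'position': array([438.7, 223.4,  28.7]), 'contact_force': array([-0.1,  0.5,  0.4]), 'gripper_width': np.float64(14.11), 'grasp_force': np.float64(58.75)}
slide [-21.9, -203.3, 0.1] dr [-0.0, 0.0, -0.01]
slide [-21.9, -203.2, 58.8] dr [-0.0, 0.0, -0.01]
```

The fingers pressed on the felt (59 N, within limits), so the true offset is about 36 mm and I must not go below TCP z -26. A bead is held (58.7 N after the lift), so I carry it to compartment 3.

>>> step_arm([
  {"slide": [-1,-10,0],"dr": [0,0,0],"jaw": 10},
  {"slide": [-4,-36,0],"dr": [0,0,0],"jaw": 10},
  {"slide": [-8,-76,0],"dr": [0,0,0],"jaw": 10},
  {"slide": [-13,-118,0],"dr": [0,0,0],"jaw": 10},
  {"slide": [-17,-155,0],"dr": [0,0,0],"jaw": 10},
  {"slide": [-20,-184,0],"dr": [0,0,0],"jaw": 10},
  {"slide": [-22,-200,0],"dr": [0,0,0],"jaw": 10},
  {"slide": [-22,-203,0],"dr": [0,0,0],"jaw": 10},
])

```text
clock: 32.15
position: [642.2, 244.3, 26.3]
ee_rot: [-0.706, 0.708, 0.0, -0.001]
contact_force: [-0.3, -0.6, -0.5]
gripper_width: 14.2
grasp_force: 58.8
```

>>> step_arm([
  {"slide": [0,0,12],"dr": [0,0,0],"jaw": 10},
  {"slide": [0,0,28],"dr": [0,0,0],"jaw": 10},
  {"slide": [0,0,40],"dr": [0,0,0],"jaw": 10},
  {"slide": [0,0,48],"dr": [0,0,0],"jaw": 10},
  {"slide": [0,0,50],"dr": [0,0,0],"jaw": 10},
  {"slide": [0,0,50],"dr": [0,0,0],"jaw": 10},
  {"slide": [0,0,50],"dr": [0,0,0],"jaw": 22},
  {"slide": [0,0,50],"dr": [0,0,0],"jaw": 30},
])

```text
clock: 33.15
position: [641.9, 245.1, -21.0]
ee_rot: [-0.707, 0.708, -0.0, 0.0]
contact_force: [1.0, -0.1, -0.3]
gripper_width: 30.2
grasp_force: 0.0
```

>>> step_arm([
  {"slide": [0,0,0],"dr": [0,0,0],"jaw": 34},
  {"slide": [0,0,-10],"dr": [0,0,0],"jaw": 34},
  {"slide": [0,0,-30],"dr": [0,0,0],"jaw": 34},
  {"slide": [0,0,-60],"dr": [0,0,0],"jaw": 34},
  {"slide": [50,0,-80],"dr": [0,0,0],"jaw": 34},
  {"slide": [90,0,-85],"dr": [0,0,0],"jaw": 20},
  {"slide": [125,0,-85],"dr": [0,0,0],"jaw": 10},
  {"slide": [140,0,-85],"dr": [0,0,0],"jaw": 10},
])

```text
clock: 34.15
position: [641.9, 103.4, 65.3]
ee_rot: [-0.706, 0.708, -0.001, 0.001]
contact_force: [0.2, -0.4, 0.6]
gripper_width: 9.9
grasp_force: 0.0
```

```bash
python3 - <<'E'
from bl import *
st(); im=optics.get_image("top"); cv2.imwrite("pics/top_b.png",im); bmap(im,(125,160)); print(); bmap(im,(182,248))
E
```

```text
{'clock': np.float64(34.15), 'joints': array([ 0.4,  0.5, -0.1,  0. , -0.9, -0.4]), 'position': array([641.9, 103.4,  65.3]), 'contact_force': array([ 0.2, -0.4,  0.6]), 'gripper_width': np.float64(9.9), 'grasp_force': np.float64(0.0)}
125 45678AEEEDCCBA88899AABBBCCCBBBBBBBBBBBBCBCCCCBBBCCCCCCCCCCCC
126 45568ADEDCCBBBAABBBBBCBCCCCCCCCCCCBCCCCCCCCCCCCCCCCCCCCCCCCC
127 456679CCCBBBBBBBCBCCCCCCCCCCCCCCCCCCCCCCCCCCCCCCCCCCCCCCCCCC
128 456789BBBBBBBBBBCCCCCCCCCCCCCCCCCCCCCCCCCCCCCCCCCCCCCCCCCCCC
129 45679ABBBBBBBBBBCCCCCCCCCCCCCCCCCCCCCCCCCCCCCCCCCCCCCCCCCCCC
130 45678ABABBBBBBBBCCCCCCCCCCCCCCCCCCCCCCCCCCCCCCCCCCCCCCCCCCCC
131 456689BBBBBBBBBBCCCCCCCCCCCCCCCCCCCCCCCCCCCCCCCCCCCCCCCCCCCC
132 456679AABBBBBBBBCCCCCCCCCCCCCCCCCCCCCCCCCCCCCCCCCCCCCCCCCCCC
133 456679ABBBBBBBBBCCCCCCCCCCCCCCCCCCCCCCCCCCCCCCCCCCCCCCCCCCCC
134 456679ABBBBCBBBBCCCCCCCCCCCCCCCCCCCCCCCCCCCCCCCCCCCCCCCCCCCC
135 556679AABBBBBBBBCCCCCCCCCCCCCCCCCCCCCCCCCCCCCCCCCCCCCCCCCCCC
136 556679ABBBBBBBBBCCCCCCCCCCCCCCCCCCCCCCCCCCCCCCCCCCCCCCCCCCCC
137 556679BBBBBBBBBBCCCCCCCCCCCCCCCCCCCCCCCCCCCCCCCCCCCCCCCCCCCC
138 55667ABBBBBBBBB
[... 5001 characters left out ...]
99999999999999998889ABA988989ABCCCCCCCCCCCCCCCCCCC
238 FEDDDDDDCA99999999999999998889BCB9888899BCCCCCCCCCCCCCCCCCCC
239 FEDDDDDDCBA9999999998888988889BDCA988889ACCCCCCCCCCCCCCCCCCC
240 FEDDDDDDCBA9999999888888888889BDDB988999ACCCCCCCCCCCCCCCCCCC
241 FEDDDDDDCBA9999999888988888889ACCB98899ABCCCCCCCCCCCCCCCCCCC
242 FEDDDDDDCB999999999899999988889BCA9999ABBCCCCCCCCCCCCCCCCCCC
243 EDDDDDDCCAA99999999999999998889AAAA99BBCCCCCCCCCCCCCCCCCCCCC
244 EDDDDDDDCB999999999999999988889ABBBBBBCCCCCCCCCCCCCCCCCCCCCC
245 EDDDDDDCCA9999999999999999988889BCCCCCCCCCCCCCCCCCCCCCCCCCCC
246 EEDDDDDCCA999999999999999999889ABCCCCCCCCCCCCCCCCCCCCCCCCCCC
247 EDDDDDDDCB9999999999999999898989BCCCCCCCCCCCCCCCCCCCCCCCCCCC
```

The silver bead is now in compartment 3, px (210,146). For the second I take the blue one at (447,256). Turning the jaws 30° with a 6 mm pad offset clears its neighbours.

```bash
python3 - <<'E'
from h import *
s=arm.read_state(); cur=(s["position"],R.from_quat(s["ee_rot"])); r=goal([0,0,0],120,0)[1]
plan([(np.array(p,float),r) for p in([450,252,60],[450,252,10])],cur)
E
```

```text
slide [-148.7, 192.3, 4.7] dr [-0.01, -0.0, -3.78]
slide [-148.7, 192.3, 54.7] dr [-0.01, -0.0, -3.78]
```

>>> step_arm([
  {"slide": [-10,12,0],"dr": [0,0,-0.4],"jaw": 30},
  {"slide": [-35,45,1],"dr": [0,0,-1.1],"jaw": 30},
  {"slide": [-65,85,2],"dr": [0,0,-1.9],"jaw": 30},
  {"slide": [-95,123,3],"dr": [0,0,-2.7],"jaw": 30},
  {"slide": [-122,158,4],"dr": [0,0,-3.4],"jaw": 30},
  {"slide": [-141,182,5],"dr": [0,0,-3.8],"jaw": 30},
  {"slide": [-148.5,192.5,10],"dr": [0,0,-3.8],"jaw": 30},
  {"slide": [-148.5,192.5,15],"dr": [0,0,-3.8],"jaw": 30},
])

```text
clock: 35.2
position: [448.4, 254.9, 48.3]
ee_rot: [0.868, -0.496, 0.0, -0.0]
contact_force: [-0.5, -0.0, 0.3]
gripper_width: 30.0
grasp_force: 0.0
```

```bash
python3 - <<'E'
from h import *
im=optics.get_image("wrist"); 
s=arm.read_state(); cur=(s["position"],R.from_quat(s["ee_rot"])); w=cam("wrist"); im=optics.get_image("wrist"); st()
r=goal([0,0,0],120,0)[1]
plan([(np.array([450,252,-25.]),r)],cur)
for n,p in dict(B3=(447.3,255.8),S2=(429.5,263.3),B1=(461.8,281.4),B2=(436.9,279.8)).items(): print(n,proj(w,[[*p,17]]))
b=im[...,0].astype(int)-im[...,2]
for k in blobs(b>45,60):
    if cv2.contourArea(k)<3000:
        (u,v),rad=cv2.minEnclosingCircle(k); print((round(u),round(v)),round(rad,1),cast(w,(u,v),17)[0,:2])
E
```

```text
{'clock': np.float64(35.3), 'joints': array([ 0.8,  0.4, -0.5, -0. , -0.8, -0.3]), 'position': array([449. , 253.5,  47.7]), 'contact_force': array([0.1, 0.3, 0.2]), 'gripper_width': np.float64(30.06), 'grasp_force': np.float64(0.0)}
slide [2.4, -0.3, 72.5] dr [0.01, -0.0, 0.05]
B3 [[318.6 218.5]]
S2 [[336.3 240.4]]
B1 [[279.7 239.4]]
B2 [[313.9 254.8]]
(314, 258) 12.7 [435.9 281.7]
(280, 242) 12.6 [460.6 283.2]
(318, 221) 13.0 [446.8 257.2]
```

The wrist view confirms the blue bead at px (318,221), world (446.8,257.2). I descend and grip.

>>> step_arm([
  {"slide": [1.5,0,18],"dr": [0,0,0],"jaw": 30},
  {"slide": [1.5,0,36],"dr": [0,0,0],"jaw": 30},
  {"slide": [1.5,0,52],"dr": [0,0,0],"jaw": 30},
  {"slide": [1.5,0,64],"dr": [0,0,0],"jaw": 30},
  {"slide": [1.5,0,70],"dr": [0,0,0],"jaw": 30},
  {"slide": [1.5,0,72],"dr": [0,0,0],"jaw": 30},
  {"slide": [1.5,0,72],"dr": [0,0,0],"jaw": 24},
  {"slide": [1.5,0,72],"dr": [0,0,0],"jaw": 18},
])

```text
clock: 36.3
position: [450.2, 252.8, -23.1]
ee_rot: [0.867, -0.497, 0.0, -0.001]
contact_force: [0.0, 0.0, 0.3]
gripper_width: 17.9
grasp_force: 0.0
```

>>> step_arm([
  {"slide": [0,0,0],"dr": [0,0,0],"jaw": 10},
  {"slide": [0,0,0],"dr": [0,0,0],"jaw": 8},
  {"slide": [0,0,0],"dr": [0,0,0],"jaw": 8},
  {"slide": [0,0,0],"dr": [0,0,0],"jaw": 8},
  {"slide": [0,0,-6],"dr": [0,0,0],"jaw": 8},
  {"slide": [0,0,-22],"dr": [0,0,0],"jaw": 8},
  {"slide": [0,0,-42],"dr": [0,0,0],"jaw": 8},
  {"slide": [0,0,-54],"dr": [0,0,0],"jaw": 8},
])

```text
clock: 37.3
position: [449.9, 252.5, 31.1]
ee_rot: [0.867, -0.498, -0.0, -0.0]
contact_force: [0.3, 0.5, 0.6]
gripper_width: 13.7
grasp_force: 58.7
```

```bash
python3 - <<'E'
from h import *
st(); s=arm.read_state(); cur=(s["position"],R.from_quat(s["ee_rot"])); r=cur[1]
plan([(np.array([642,278,cur[0][2]]),r)],cur)
E
```

```text
{'clock': np.float64(37.3), 'joints': array([ 0.8,  0.4, -0.5, -0. , -0.7, -0.3]), 'position': array([449.9, 252.4,  31.1]), 'contact_force': array([0.2, 0.5, 0.6]), 'gripper_width': np.float64(13.73), 'grasp_force': np.float64(58.74)}
slide [74.9, -178.8, 0.1] dr [0.0, 0.0, 0.0]
```

>>> step_arm([
  {"slide": [4,-9,0],"dr": [0,0,0],"jaw": 8},
  {"slide": [13,-32,0],"dr": [0,0,0],"jaw": 8},
  {"slide": [28,-67,0],"dr": [0,0,0],"jaw": 8},
  {"slide": [43,-104,0],"dr": [0,0,0],"jaw": 8},
  {"slide": [57,-137,0],"dr": [0,0,0],"jaw": 8},
  {"slide": [68,-162,0],"dr": [0,0,0],"jaw": 8},
  {"slide": [74,-176,0],"dr": [0,0,0],"jaw": 8},
  {"slide": [75,-179,0],"dr": [0,0,0],"jaw": 8},
])

```text
clock: 38.3
position: [642.8, 277.4, 28.5]
ee_rot: [0.867, -0.498, -0.001, 0.001]
contact_force: [-0.2, 0.4, -0.1]
gripper_width: 13.8
grasp_force: 58.7
```

>>> step_arm([
  {"slide": [0,0,12],"dr": [0,0,0],"jaw": 8},
  {"slide": [0,0,28],"dr": [0,0,0],"jaw": 8},
  {"slide": [0,0,42],"dr": [0,0,0],"jaw": 8},
  {"slide": [0,0,50],"dr": [0,0,0],"jaw": 8},
  {"slide": [0,0,53],"dr": [0,0,0],"jaw": 8},
  {"slide": [0,0,53],"dr": [0,0,0],"jaw": 8},
  {"slide": [0,0,53],"dr": [0,0,0],"jaw": 20},
  {"slide": [0,0,53],"dr": [0,0,0],"jaw": 30},
])

```text
clock: 39.3
position: [642.5, 278.2, -22.2]
ee_rot: [0.867, -0.498, 0.0, -0.0]
contact_force: [-0.1, 0.3, -0.1]
gripper_width: 29.8
grasp_force: 0.0
```

>>> step_arm([
  {"slide": [0,0,0],"dr": [0,0,0],"jaw": 34},
  {"slide": [0,0,-10],"dr": [0,0,0],"jaw": 34},
  {"slide": [0,0,-35],"dr": [0,0,0],"jaw": 34},
  {"slide": [0,0,-75],"dr": [0,0,0],"jaw": 34},
  {"slide": [40,22,-110],"dr": [0,0,0],"jaw": 34},
  {"slide": [85,45,-130],"dr": [0,0,0],"jaw": 34},
  {"slide": [130,68,-140],"dr": [0,0,0],"jaw": 34},
  {"slide": [145,75,-140],"dr": [0,0,0],"jaw": 34},
])

```text
clock: 40.3
position: [651.5, 112.6, 119.8]
ee_rot: [0.867, -0.499, 0.001, -0.001]
contact_force: [0.8, -0.2, -0.3]
gripper_width: 33.7
grasp_force: 0.0
```

```bash
python3 - <<'E'
from h import *
st(); s=arm.read_state(); cur=(s["position"],R.from_quat(s["ee_rot"]))
plan([(np.array([400,-80,250.]),cur[1])],cur)
E
```

```text
{'clock': np.float64(40.3), 'joints': array([ 0.4,  0.5, -0. ,  0. , -1.1,  0.1]), 'position': array([651.5, 112.6, 119.8]), 'contact_force': array([ 0.8, -0.2, -0.3]), 'gripper_width': np.float64(33.71), 'grasp_force': np.float64(0.0)}
slide [40.2, 313.8, -131.2] dr [0.0, 0.0, 0.0]
```

>>> step_arm([
  {"slide": [0,5,-30],"dr": [0,0,0],"jaw": 34},
  {"slide": [5,40,-75],"dr": [0,0,0],"jaw": 34},
  {"slide": [10,90,-105],"dr": [0,0,0],"jaw": 34},
  {"slide": [16,145,-125],"dr": [0,0,0],"jaw": 34},
  {"slide": [24,200,-130],"dr": [0,0,0],"jaw": 34},
  {"slide": [32,255,-130],"dr": [0,0,0],"jaw": 34},
  {"slide": [38,300,-130],"dr": [0,0,0],"jaw": 34},
  {"slide": [40,313,-130],"dr": [0,0,0],"jaw": 34},
])

```text
clock: 41.3
position: [399.0, -78.2, 248.0]
ee_rot: [0.867, -0.498, 0.0, -0.001]
contact_force: [0.6, 0.3, -0.2]
gripper_width: 34.2
grasp_force: 0.0
```

```bash
python3 - <<'E'
from bl import *
st(); im=optics.get_image("top"); cv2.imwrite("pics/top_e.png",im); c=cam("top")
bmap(im,(126,160)); print(); bmap(im,(180,250))
sc=optics.get_image("scene"); cs=cam("scene"); 
for i,cc in((im,c),(sc,cs)):
    h,ss,v=cv2.split(cv2.cvtColor(i,cv2.COLOR_BGR2HSV))
    for k in blobs((h>106)&(h<125)&(ss>110)&(v>60),50): print("blue",cv2.boundingRect(k),rect(cc,k,82))
E
```

```text
{'clock': np.float64(41.3), 'joints': array([ 0.2, -0. , -0.4, -0. , -1.2,  0.3]), 'position': array([399. , -78.2, 248. ]), 'contact_force': array([ 0.6,  0.3, -0.2]), 'gripper_width': np.float64(34.18), 'grasp_force': np.float64(0.0)}
126 BBBBBBBBBBABBBBBBBBAABBBABBBABBBBBABBBBBBBABBBBBBBBBABBBBBBB
127 BBBBBBBBBBBBBBABBBBBABABBBBBABBBBBBBBBBBBBBBBBBBBBBBBBBBBBBA
128 BBBBBBBBAAABBBBBBBBBBBBBBAABABBBBBBABBBBBBBBBABBBBBBBBBBBBBB
129 BBBBBABBBBBBABBBBBBBABBBBABBBBBABBBBBABBBBBBBBBBBBBBBBBBBBBB
130 BBBBBBBABBBABBBBBBABBBBBBBBBABBBBBBBBABBBBBBBBBBBBBABABBBBBB
131 BBBBBBBBBBBBBBBBBABBBBBBBBBBBBBBBBBBBBBBBBBBBBBBBBBBBBABBBBB
132 BBBBBBBBBBBBBBBBBBBBBBBBBBBBBBBBBBBBBBBBBABBBBBBBBBBBBBBBBBB
133 BBBBBBABBBBBABABBBABBBBBBBBBBABBBBBBBBBBBBBBBABBBBBBBBBBBBBB
134 BBBBBBBBBBBBBBBBBBBBBBBBBBBBBBBBBBBBBBBBABBBBBBBBBBABBBABBBB
135 BBBBBABABBBBBBABBBBBABBBBBBBBBBBBBBBBBBBBBBBBBBABBBBBBBBBBBB
136 BBBBBBBAABBBBBBBABBBBBBBBBBBBBBBBBBBBBBBBBBBBBBBBBBBBBBBBABB
137 BBBBBBBBBBABABBBBBBBBBBBBBABBBABBBBBBBBBABBBBBBBBBABBBBABBBB
138 BBBBBBBBBBABBABBABBBBABBBBBBBBBBBBBBABBBBBBBBBBABBABABBBBABB
139 BBBBBBBBBBBBBB
[... 5445 characters left out ...]
3 JJJJJJJJJJHHHHHHHHHHHIIIJIIIIIIIIIJIIIIJJJIIIIIIIIIHHHFDDFIJ
244 JJJJJJJJJJHHHHHHHHHHIIIJJIIIIIIIIIIIIIIIJJIIIIIIIIIIIGEDDFIJ
245 JJJJJJJJJJHHHHHIHHHHIIIJJIIIIIIIIIIJIIIIJIIIIIIIIIIIIGEDDEJJ
246 JJJJJJJJJJIIIHHIHHHIIIIJJIIIIIIIIIIIIJIIJJJIIIIIIIIIIGEDCEJJ
247 JJJJJJJJJJIIIIIIHHHIIIIIIIIIIIIIJIIIIJIIJJJJJIIIIIIIHGEDCEIJ
248 JJJJJJJJJJIHIIIIIHIIIIIIIJJJJIIIIIIIIJJJJJJJIIIIIIIIHGECCEJJ
249 JJJJJJJJJJIIIIIIIIIIJIIIIIIIJIIIJIIIIJIIIIIIIIHHIIIIHGECDEJJ
blue (305, 179, 26, 15) ((538.2860107421875, -3.3095455169677734), (29.57672691345215, 51.70096969604492), 0.6591241955757141)
blue (327, 179, 25, 21) ((528.4423828125, -4.077075958251953), (46.30132293701172, 44.71608352661133), 88.9172134399414)
```

Compartment 3 now holds a silver and a blue bead, and compartment 2 two. I swing the arm aside to check compartment 1 before handing in.

>>> step_arm([
  {"slide": [20,30,0],"dr": [0,0,0],"jaw": 34},
  {"slide": [45,60,0],"dr": [0,0,0],"jaw": 34},
  {"slide": [75,85,0],"dr": [0,0,0],"jaw": 34},
  {"slide": [110,105,0],"dr": [0,0,0],"jaw": 34},
  {"slide": [145,120,0],"dr": [0,0,0],"jaw": 34},
  {"slide": [175,130,0],"dr": [0,0,0],"jaw": 34},
  {"slide": [190,135,0],"dr": [0,0,0],"jaw": 34},
  {"slide": [190,135,0],"dr": [0,0,0],"jaw": 34},
])

```text
clock: 42.4
position: [381.0, -309.9, 246.6]
ee_rot: [0.867, -0.498, -0.001, 0.0]
contact_force: [-0.1, -0.2, 0.7]
gripper_width: 33.8
grasp_force: 0.0
```

```bash
python3 - <<'E'
from bl import *
st(); im=optics.get_image("top"); c=cam("top"); bmap(im,(218,250),(168,212))
sc=optics.get_image("scene"); h,ss,v=cv2.split(cv2.cvtColor(im,cv2.COLOR_BGR2HSV))
for k in blobs((h>106)&(h<125)&(ss>110)&(v>60),50): print("blue",cv2.boundingRect(k),rect(c,k,82))
h,ss,v=cv2.split(cv2.cvtColor(sc,cv2.COLOR_BGR2HSV))
for k in blobs((h>106)&(h<125)&(ss>110)&(v>60),50): print("blue s",cv2.boundingRect(k),rect(cam("scene"),k,82))
E
```

```text
{'clock': np.float64(42.4), 'joints': array([-0.3,  0.1, -0.2, -0. , -1.2,  0.9]), 'position': array([ 381. , -309.9,  246.6]), 'contact_force': array([-0.1, -0.2,  0.7]), 'gripper_width': np.float64(33.78), 'grasp_force': np.float64(0.0)}
218 AAAABABAAABAAAABAAAAABAAAAABBAAAABAAAABAAABB
219 BABAABABAAAAAAAAAAAABABBABAAABABAAAABBAAAAAA
220 ABAAAABAABBAABBAAAAAAAAAAAAAAABAABAAAAABAABA
221 AAAABBABAAAAAAAAA999AA999AAAABAAAAAAABAAAAAA
222 AABBAAABAAAABAA9+++78888899AAAAAAAABAAAAAAAB
223 AABBBBAAAAAAAAA+++++66777889ABABAAABAAAAAAAA
224 BABBBABAAABAAA+++++++6778889AAABAAAAAAAAAAAA
225 AAABAAAAAAAAAA++++++++777789AAAAAAAAAABABAAA
226 AAAABAAAA98899++++++++778889AAAAAAAAAAABBAAA
227 ABAAAAA9765667+++++++6788889ABAAAAABABAAAAAA
228 AABBAA97655555+++++++778899AAAAAAAAAAAAAABAA
229 AABAAA865555555+++++679AAAAABAAAABBAAAABBAAA
230 AAAAAA7665555456778889AAAABAAAAABBAABAAAAAAA
231 BBAABA866655555677889AAAAAAAAAAABAAAAAAABAAA
232 BABABA9765555567777899999AAAAAABBBBAAAABAAAA
233 BAAAAAA87655566+++677888889AAAAAABAAAABBAAAA
234 BAAABAAA987677++++++67788889AAAAAABAAAAAAAAB
235 ABBBAAAA99899+++++++677
[... 256 characters left out ...]
89AAAAAAAA
241 AAAA9866555556777789BEGGFECA888889AAAABAAAAA
242 AABAA87655555678889ABDFFEDB9888899AAAABABAAA
243 BBBAAA97666678889AAABBCDDCA98899AAABAAAAAAAA
244 ABAAAAA988899AAAAAAAABABABAAAAAAAAAABAAABAAB
245 BAAABAAAAAAAAAAAAAAAAAAAAAAAAAABAAAAAAAAAABA
246 BBAAAAAAAAABAAABAAAABAAAAABAAAAAAAAAAABABAAA
247 ABABAAAAAAAAABAAAAAAAAAAAABAABAAAAAAAAAAAAAB
248 AAABAAAAAAAAAAABABABAAAAAAAAAABAAAABBBAAAAAA
249 BABABAABAAAAABAABAAABAAAAAAAAAABAAAAAAAAAAAA
blue (305, 179, 26, 26) ((526.7939453125, -3.4211273193359375), (52.6205940246582, 51.68267822265625), 0.5885443687438965)
blue s (327, 179, 24, 21) ((528.619873046875, -3.9126720428466797), (46.35752868652344, 45.0443115234375), 89.62218475341797)
```

Compartment 1 holds five beads (two blue, two black, one silver), and compartments 2 and 3 hold two each. The shaker stands upright on the mat, so I hand in.

```bash
python3 -c "
from bench import arm
print(arm.job_done())"
```

```text
the job is handed in; nothing more can be done
None
```

I handed the job in at about 42.5 s: all nine beads are in the tray (5, 2 and 2), the empty shaker stands released on the mat, and I saw no shift of the jars or pliers. The shaking dropped seven beads into the first compartment, so I carried two to the third with the fingers, and one grasp pressed the felt with about 59 N.

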